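# Close a plaster casting mould in the bench press

### The arm

A 6-joint arm with a two-finger parallel gripper is mounted at the origin on the work surface. World frame = base frame: x ahead of the robot, y to its left, z up, the work surface at z = 0. Lengths are in m, angles in rad, forces in N, time in s.
With the tool pointing down it reaches from about 0.425 to 0.95 m from the base axis. Payload 3.5 kg.
Tool frame: the origin (TCP) lies on the mounting face of the last link; the fingertips stand 173 mm ahead of it and the grasp point (between the pads) lies 155 mm ahead of it; z points along the fingers, x is the direction in which the jaws open and shut, and the axes are right-handed (so a half turn about z gives the same grasp; the last joint's range is limited). The gripper opens to 85 mm and grips with 20 to 120 N. Pads are 22 mm wide; open, the fingers measure 114 mm over their backs; the gripper's body (76 mm by 85 mm) begins 54 mm behind the grasp point. The pads swing forward as they close: fully open they stand 13 mm farther back than shut.
Start: joints at [-1.369, 0.286, 1.577, -0, 1.279, -0.15], TCP at [0.233, -0.634, 0.405] pointing down, gripper open.
Joint ranges: [-2.77, 2.77], [-0.9, 2.22], [0.21, 2.48], [-1.53, 4.67], [0.24, 2.81], [-2.84, 2.84]. Speed limits (rad/s): [2.79, 2.79, 3.14, 3.14, 3.14, 3.14].

### API

Orientations are given as a unit quaternion [x, y, z, w].
In Python, from plant import get_state, read_camera, sign_off gives the robot as it stands.
- The arm moves only by the shell command python3 -m jog 'ROWS' [FORCE]. ROWS is JSON, a list of rows, each an object of numbers: "grip": the closure, from 0 (fully open) to 1 (shut); "x", "y", "z": the shift along the tool's x, y, z in mm; "rx", "ry", "rz": the turn, a rotation vector about the tool's x, y, z in degrees. A call has 1 to 8 rows; each row shifts and turns the commanded pose from where the row before left it, along the tool's axes as they then stand; what a row does not reach is not made up. A row lasts 1/12 s, in which the tool goes at most 41.7 mm and 7.16 degrees, less where a joint would pass 70% of its speed; a pose out of reach is approached as far as the arm can. A call with a gripper value outside its range is refused whole. The fingers move at their own pace and stop on an object; FORCE is the grip in N (left out, the last holds). Time passes only in rows, so rows that do not move let the fingers close. It gives the time, the measured TCP pose, the force and the opening at its end, in the units of the state.
- get_state(): the state, without advancing time (a new reading comes with each control period).
- read_camera(name): name is "scene" or "top" or "wrist"; returns a dict with "frame" (400x640x3 uint8, red, green, blue), "intrinsics" (3x3 intrinsics, pixels), "R" (3x3) and "t" (3): a world point X has camera coordinates R X + t. Camera axes: x right, y down, z forward; pixel columns grow to the right and rows downward; lengths in m; the calibration is good to about 2 mm. The wrist camera is an equidistant fisheye: a pixel r from the principal point sees the ray r / f radians off the axis. A picture is of the moment at which its call begins. There is no depth.
- sign_off(): hands the job in, once; it reports no verdict.
The state is a dict: "time": time; "qpos": joint angles; "dq": joint speeds; "joint_efforts": joint torques, N m; "eef_pos": TCP position; "tcp_rot": TCP orientation; "contact_force": force on the tool from outside, world axes, zero at the start; "wrist_torque": the same for the moment, N m; "opening": opening from 0.0 (shut) to 1.0 (fully open).
Only numpy, scipy, OpenCV 4.12 (cv2) and the standard library are available. Lean on these libraries where they do the work, as an engineer would, in place of code of your own. Each camera call takes 0.05 s, during which the arm holds its last target.

### The job

Slide the plaster mould under the bench press until it sits square against the back fence, then screw the press down with its T-bar, half turn by half turn and changing ends, until the foot holds the mould firmly: the bar should pull about half as hard again as it does running free, not twice as hard, or the plaster cracks. Push the plaster gently, let go of everything at the end and leave the jar, the knife and the clay pig beside the press where they are.

Things in the scene. Friction and masses are not known exactly. Their poses are not given: they have to be found in the camera images.
- press: Bench mould press, fixed: grey base plate x -195 to 105, y +-107, 14 mm thick. Origin: on the spindle axis at table level; +x runs from the open front to the back fence (face at x = 65, top 42 mm high). Guide strips from x = 0, 96 mm apart, 26 mm high, flared to 124 mm apart in front at x = -56. Two 22 mm columns at y = +-86 carry a 50 mm wide crosshead 140 to 168 mm above the table, nuts on it up to 186.
- mould: Closed two-part plaster mould: off-white block, 130 (x) by 90 (y) by 60 mm high, a seam at half height, about 0.65 kg, friction about 0.6. Origin: centre of its underside. It lies loose on the press's base plate in front of the columns, its long sides roughly along the press's x; top 74 mm above the table. Against the fence its origin is on the spindle axis (press x = 0), with 3 mm play to each strip.
- spindle: Threaded steel spindle of the press. Origin: on its axis, level with the T-bar's centreline; z up. Its round rubber-faced foot (54 mm wide) is set to no fixed depth: the foot's underside lies 152 to 160 mm below this origin, so where it meets the mould has to be felt. From there the foot presses about 120 N harder per radian of the bar. Firm is 50 N or more, best about 90; over 170 N cracks the plaster.
- bar_hub (a point): Where the T-bar crosses the spindle axis, centre of the 34 mm hub. About 246 mm above the table at joint 0, sinking 16 mm per turn. The bar is a level round steel rod 12 mm thick, bare from 17 to 75 mm from the axis on both sides, nothing below it down to the crosshead.
- bar_end_a (a point): Centre of the 22 mm ball on one end of the T-bar, 86 mm from the axis; on the press's +y side when the joint reads 0. The two ends look alike.
- bar_end_b (a point): Centre of the 22 mm ball on the other end of the T-bar, 86 mm from the axis.
- tbar (a joint): Turn of the T-bar in rad, growing clockwise seen from above, which screws the foot down 16 mm per turn. Starts at 0 to 1.5; about 1.3 to 2.7 half turns are needed. Running free it drags with 0.45 N m (7.3 N at 62 mm from the axis); every 100 N of foot force adds 0.25 N m, so half as hard again is about 0.68 N m. It stays where it is left; at a halt the pull eases to about half or less.
- glaze_jar: Bystander: glass jar, white cap, 64 mm wide, 85 high, right of the press. Origin: centre of its underside.
- knife: Bystander: potter's knife, 210 mm long, lying left of the press. Origin: on the table at the middle of its length.
- pig: Bystander: terracotta pig figure, 80 mm long, 57 high, on the table at the right front of the press. Origin: under its middle.
There are look-alikes about, which are no part of the job. What is shaped like the mould but red is not meant.

How it is judged:
On the way, in this order (a step that is already met when the one before it is completed fails the run):
1. the mould stands square against the back fence of the press (x of mould in the frame of press above -0.004 m and angle between the x axis of mould and the x axis of press, either way round below 0.05 rad), for 0.2 s.
2. the foot bears firmly on the mould (contact force between spindle and mould above 50 N), for 0.2 s.
At the end, for the whole second after the job is handed in: The mould stands within 4 mm of home against the back fence and within 0.05 rad of square to the press, at rest, and the foot presses on it with 50 to 170 N (about 90 is meant) (all of step 1 and contact force between spindle and mould between 50 and 170 N and linear speed of mould below 0.01 m/s); the robot touches nothing.
It fails at once if the fingers press on the plaster mould with over 60 N (it chips) (contact force between the fingers and mould above 60 N).
It fails at once if the foot presses on the mould with over 170 N (overtightened, the plaster cracks) (contact force between spindle and mould above 170 N).
It fails at once if the jar, the knife or the pig is moved by over 30 mm (distance of any of glaze_jar, knife, pig from where it was at the start of the episode above 0.03 m).
It also fails if it takes over 72 s, if anything falls off the work surface, if the arm or the gripper's body presses on something with over 40 N, if the wrist force passes 120 N, or if a joint passes its speed limit or range.

## Working session

There is one attempt and no reset: what is moved stays moved. The work goes in short steps, Python scripts to look and compute and a shell command to move; the robot and the scene stay as the last step left them, time stands still between calls to the robot, and variables do not carry over. Pictures are saved under pics/ and viewed, and the job is handed in when it is done.

```bash
ls; mkdir -p pics; python3 - <<'E'
from plant import *
import cv2
s=get_state(); print({k:(v if isinstance(v,(int,float)) else [round(float(a),4) for a in v]) for k,v in s.items()})
for n in ["scene","top","wrist"]:
    c=read_camera(n); cv2.imwrite(f"pics/{n}0.png",c["frame"][:,:,::-1]); print(n,c["intrinsics"],c["R"],c["t"])
E
```

```text
pics
{'time': 0.0, 'qpos': [-1.369, 0.2872, 1.5782, 0.0, 1.2786, -0.15], 'dq': [-0.0005, -0.0012, -0.0001, 0.0007, -0.0008, 0.0], 'joint_efforts': [-0.0015, -40.5989, -29.2626, -0.0002, 0.0059, 0.0], 'eef_pos': [0.2326, -0.6334, 0.4033], 'tcp_rot': [0.8199, -0.5725, -0.0009, -0.0008], 'contact_force': [0.7382, 0.6692, 0.4672], 'wrist_torque': [0.0229, 0.0246, -0.0589], 'opening': 1.0000506609473228}
scene [[440.87438434   0.         324.69167227]
 [  0.         440.87438434 201.79833093]
 [  0.           0.           1.        ]] [[-0.87698911  0.48020613 -0.01709272]
 [ 0.26908896  0.46133796 -0.84543386]
 [-0.39809701 -0.74603576 -0.53380654]] [ 0.51413135 -0.03843802  1.34044751]
top [[361.0778936    0.         322.03291433]
 [  0.         361.0778936  201.66675937]
 [  0.           0.           1.        ]] [[-0.0264652  -0.99946076 -0.01943646]
 [-0.98464414  0.02941924 -0.17207681]
 [ 0.17255583  0.01458395 -0.98489177]] [0.06517167 0.61866224 0.84794119]
wrist [[309.70691629   0.         322.38711587]
 [  0.         309.70691629 202.00463244]
 [  0.           0.           1.        ]] [[ 0.3455296  -0.93840613 -0.00179567]
 [-0.88688149 -0.32718192  0.32617973]
 [-0.30667657 -0.1111122  -0.94530607]] [-0.67452081 -0.04300927  0.37979443]
```

View pics/scene0.png

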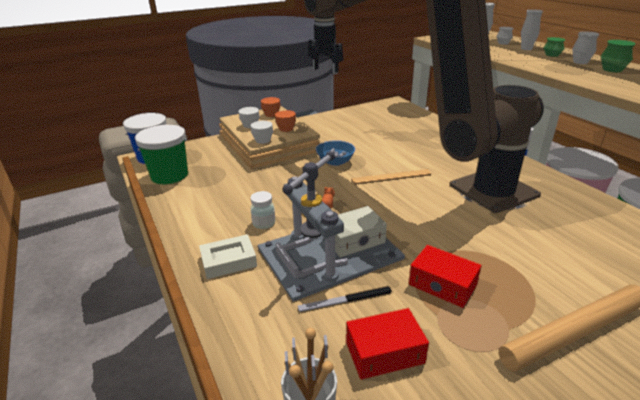

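View pics/top0.png

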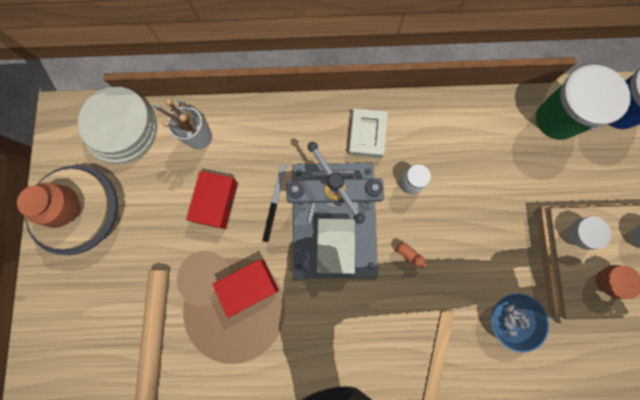

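View pics/wrist0.png

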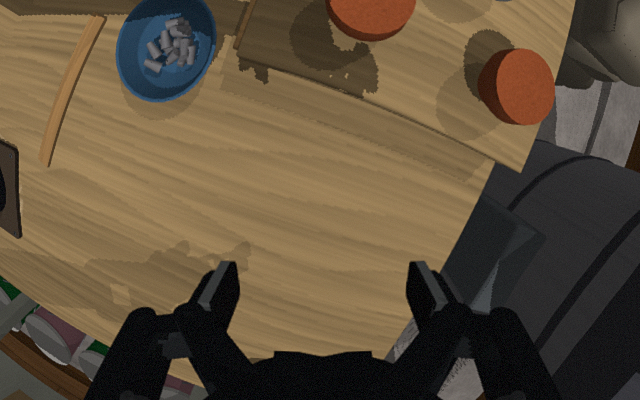

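The off-white block on the press plate (top camera about (335,245)) fits the mould. The other candidates don't: the red blocks at (212,200) and (245,288), and the open off-white half at (368,132), which lies off the press behind the fence. I'll enlarge the press area to confirm.

```bash
python3 - <<'E'
import cv2
im=cv2.imread("pics/top0.png")[125:285,255:455]; cv2.imwrite("pics/topc.png",cv2.resize(im,(750,600),interpolation=cv2.INTER_CUBIC))
im=cv2.imread("pics/scene0.png")[140:320,240:430]; cv2.imwrite("pics/scenec.png",cv2.resize(im,(633,600),interpolation=cv2.INTER_CUBIC))
E
```

```text
(no output)
```

View pics/topc.png

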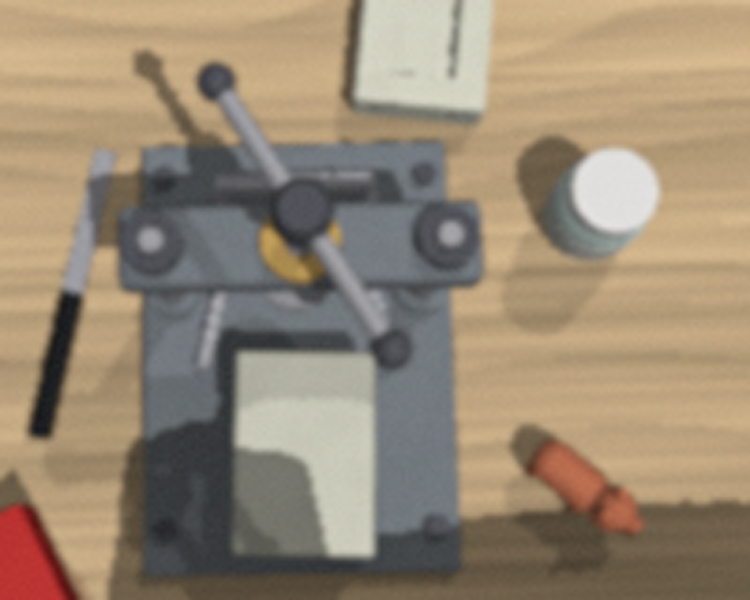

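View pics/scenec.png

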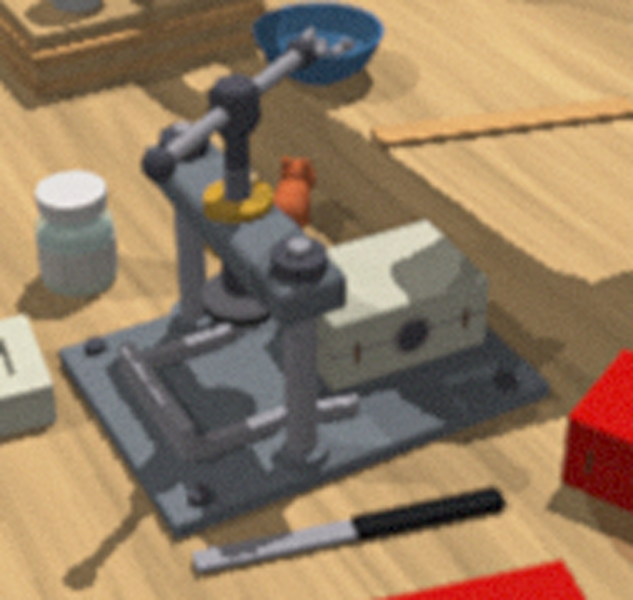

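The crop confirms it: mould top corners at crop (235,350), (375,350), (375,558), (232,556), T-bar balls at (215,80) and (393,348), nuts at (150,238) and (450,233). The base plate corners are visible too. Now I'll turn these into positions.

```bash
cat > h.py <<'E'
import numpy as np
from plant import *
def ray(c,p):
    K=c["intrinsics"];R=np.array(c["R"]);t=np.array(c["t"])
    d=R.T@np.linalg.solve(np.array(K),[p[0],p[1],1.]); return -R.T@t,d
def onz(c,p,z):
    o,d=ray(c,p); return o+d*(z-o[2])/d[2]
def proj(c,X):
    q=np.array(c["R"])@X+np.array(c["t"]); q=np.array(c["intrinsics"])@q; return q[:2]/q[2]
E
python3 - <<'E'
from h import *
c=read_camera("top")
f=lambda u,v,z:onz(c,(255+(u+.5)/3.75-.5,125+(v+.5)/3.75-.5),z)
np.set_printoptions(precision=4,suppress=True)
for n,z,L in [("plate",.014,[(145,148),(443,145),(460,570),(145,572)]),("nuts",.186,[(150,238),(450,233)]),("balls",.246,[(215,80),(393,348)]),("hub",.25,[(302,210)]),("mould",.074,[(235,350),(375,350),(375,558),(232,556)]),("jar",.085,[(615,190)]),("knife",0.01,[(40,435),(103,155)]),("pig",.04,[(550,450),(625,520)])]:
    P=[f(u,v,z) for u,v in L]; print(n,*[p[:2] for p in P],"mean",np.mean(P,0)[:2])
    if n in("plate","mould"):
        for i in range(4):
            d=P[(i+1)%4]-P[i];print("  edge",np.linalg.norm(d),np.degrees(np.arctan2(d[1],d[0])))
    elif len(P)==2: d=P[1]-P[0];print("  len",np.linalg.norm(d),np.degrees(np.arctan2(d[1],d[0])))
E
```

```text
plate [0.7312 0.1222] [ 0.7266 -0.089 ] [ 0.432  -0.0855] [0.4361 0.1259] mean [0.5815 0.0184]
  edge 0.21124030296233776 -91.23758931069074
  edge 0.2946626478815537 179.31105209974424
  edge 0.21145230032700474 88.87582312661804
  edge 0.295079234171904 -0.7308074940680405
nuts [0.6285 0.1038] [ 0.6261 -0.0675] mean [0.6273 0.0181]
  len 0.17126795882489845 -90.78045964228552
balls [0.7012 0.0622] [ 0.5534 -0.0269] mean [0.6273 0.0176]
  len 0.172461763226665 -148.92926959471586
hub [0.6272 0.0179] mean [0.6272 0.0179]
mould [0.577 0.06 ] [ 0.5744 -0.0304] [ 0.4428 -0.0248] [0.4464 0.065 ] mean [0.5102 0.0174]
  edge 0.09037957443740186 -91.659975993506
  edge 0.13169524288647033 177.5943053603555
  edge 0.08994000812557817 87.7215593013352
  edge 0.1307194346254483 -2.2162854923024473
jar [ 0.6729 -0.1892] mean [ 0.6729 -0.1892]
knife [0.5303 0.1976] [0.7281 0.1526] mean [0.6292 0.1751]
  len 0.20289161968277442 -12.797800744455195
pig [ 0.5089 -0.1455] [ 0.4621 -0.1914] mean [ 0.4855 -0.1684]
  len 0.06556540674549297 -135.5517708448128
```

```bash
cat >> h.py <<'E'
from scipy.spatial.transform import Rotation as Ro
np.set_printoptions(precision=4,suppress=True)
def goal(phi,tilt=0):
    # tool down, x axis at phi deg; then tilt (deg) about tool x
    p=np.radians(phi); X=[np.cos(p),np.sin(p),0];Y=[np.sin(p),-np.cos(p),0];Z=[0,0,-1]
    return Ro.from_matrix(np.array([X,Y,Z]).T)*Ro.from_euler('x',tilt,degrees=True)
def st():
    s=get_state(); R=Ro.from_quat(s["tcp_rot"]); m=R.as_matrix()
    tip=np.array(s["eef_pos"])+.173*m[:,2]
    print("t %.2f pos"%s["time"],np.array(s["eef_pos"]),"tip",tip,"phi %.1f"%np.degrees(np.arctan2(m[1,0],m[0,0])),"z",m[:,2],"q6 %.1f"%np.degrees(s["qpos"][5]),"F",np.array(s["contact_force"]),"Ftool",m.T@s["contact_force"],"T",np.array(s["wrist_torque"]),"op %.3f"%s["opening"]); return s,R
def to(pos,G):
    s,R=st(); d=R.inv().apply(np.array(pos)-s["eef_pos"])*1000
    print("shift tool mm",d.round(1),"rotvec deg",np.degrees((R.inv()*G).as_rotvec()).round(2))
E
python3 - <<'E'
from h import *
c=read_camera("scene")
for X,ob in [((.6273,.0177,.2434),(310.5,170.9)),((.5534,-.0269,.2434),(332.4,152.9)),((.7012,.0622,.2434),(288,188.9))]:
    print(proj(c,np.array(X)),ob)
w=read_camera("wrist"); s=get_state()
print("cam off tool",Ro.from_quat(s["tcp_rot"]).inv().apply(-np.array(w["R"]).T@w["t"]-s["eef_pos"]))
to([.5759,-.0133,.470],goal(121))
E
```

```text
[309.9594 170.509 ] (310.5, 170.9)
[329.8095 154.7938] (332.4, 152.9)
[287.2759 188.4291] (288, 188.9)
cam off tool [ 0.0004 -0.0838  0.0318]
t 0.30 pos [ 0.2326 -0.6336  0.4042] tip [ 0.2326 -0.6334  0.2312] phi -69.8 z [-0.0002  0.0008 -1.    ] q6 -8.6 F [ 0.0502 -0.8468  0.1894] Ftool [ 0.8121  0.2447 -0.1901] T [ 0.0019  0.0265 -0.0243] op 1.004
shift tool mm [-464.1 -536.   -65.3] rotvec deg [  0.07   0.02 169.15]
```

```bash
python3 -m jog '[{"x":-18,"y":-20,"z":-12},{"x":-26,"y":-30,"z":-12},{"x":-26,"y":-30,"z":-12},{"x":-26,"y":-30,"z":-12},{"x":-26,"y":-30,"z":-12},{"x":-26,"y":-30,"z":-5},{"x":-26,"y":-30},{"x":-26,"y":-30}]'
python3 -m jog '[{"x":-26,"y":-30},{"x":-26,"y":-30},{"x":-26,"y":-30},{"x":-26,"y":-30},{"x":-26,"y":-30},{"x":-26,"y":-30},{"x":-26,"y":-30},{"x":-26,"y":-30}]'
python3 -m jog '[{"x":-26,"y":-30},{"x":-20,"y":-26},{"rz":-7,"grip":0.7},{"rz":-7},{"rz":-7},{"rz":-7},{"rz":-7},{"rz":-7}]' 20
python3 -m jog '[{"rz":-7},{"rz":-7},{"rz":-7},{"rz":-7},{"rz":-7},{"rz":-7},{"rz":-7},{"rz":-7}]'
python3 -c "
from h import *
to([.5759,-.0133,.470],goal(121))"
```

```text
t 0.30 pos [ 0.2326 -0.6336  0.4042] tip [ 0.2326 -0.6334  0.2312] phi -69.8 z [-0.0002  0.0008 -1.    ] q6 -8.6 F [ 0.0502 -0.8468  0.1894] Ftool [ 0.8121  0.2447 -0.1901] T [ 0.0019  0.0265 -0.0243] op 1.004
shift tool mm [-464.1 -536.   -65.3] rotvec deg [  0.07   0.02 169.15]$[0]: bad value
$[0]: bad value
$[0]: bad value
$[0]: bad value
```

```bash
python3 -m jog --help | head -30; python3 -m jog '[{"grip":0.0,"x":-18.0,"y":-20.0,"z":-12.0,"rx":0.0,"ry":0.0,"rz":0.0}]'
```

```text
time: 0.38
eef_pos: [0.2432, -0.6115, 0.4131]
tcp_rot: [0.819, -0.574, -0.002, -0.001]
contact_force: [0.1, 1.1, 0.1]
opening: 1.0invalid input: not JSON, or not a number
```

```bash
python3 -m jog '[{"grip":0,"x":-26,"y":-30,"z":-12},{"grip":0,"x":-26,"y":-30,"z":-12},{"grip":0,"x":-26,"y":-30,"z":-12},{"grip":0,"x":-26,"y":-30,"z":-12},{"grip":0,"x":-26,"y":-30,"z":-5},{"grip":0,"x":-26,"y":-30,"z":0},{"grip":0,"x":-26,"y":-30,"z":0}]'
```

```text
$[0]: bad value
```

```bash
python3 -m jog '[{"grip":0,"x":-26,"y":-30,"z":-12,"rx":0,"ry":0,"rz":0},{"grip":0,"x":-26,"y":-30,"z":-12,"rx":0,"ry":0,"rz":0},{"grip":0,"x":-26,"y":-30,"z":-12,"rx":0,"ry":0,"rz":0},{"grip":0,"x":-26,"y":-30,"z":-12,"rx":0,"ry":0,"rz":0},{"grip":0,"x":-26,"y":-30,"z":-5,"rx":0,"ry":0,"rz":0},{"grip":0,"x":-26,"y":-30,"z":0,"rx":0,"ry":0,"rz":0},{"grip":0,"x":-26,"y":-30,"z":0,"rx":0,"ry":0,"rz":0}]'
```

```text
time: 0.97
eef_pos: [0.3801, -0.3648, 0.4707]
tcp_rot: [0.82, -0.573, 0.001, 0.0]
contact_force: [1.1, 0.6, 0.1]
opening: 1.001
```

```bash
python3 -m jog '[{"grip":0.7,"x":-26,"y":-30,"z":0,"rx":0,"ry":0,"rz":0},{"grip":0.7,"x":-26,"y":-30,"z":0,"rx":0,"ry":0,"rz":0},{"grip":0.7,"x":-26,"y":-30,"z":0,"rx":0,"ry":0,"rz":0},{"grip":0.7,"x":-26,"y":-30,"z":0,"rx":0,"ry":0,"rz":0},{"grip":0.7,"x":-26,"y":-30,"z":0,"rx":0,"ry":0,"rz":0},{"grip":0.7,"x":-26,"y":-30,"z":0,"rx":0,"ry":0,"rz":0},{"grip":0.7,"x":-26,"y":-30,"z":0,"rx":0,"ry":0,"rz":0},{"grip":0.7,"x":-26,"y":-30,"z":0,"rx":0,"ry":0,"rz":0}]' 20
python3 -m jog '[{"grip":0.7,"x":-26,"y":-30,"z":0,"rx":0,"ry":0,"rz":-7},{"grip":0.7,"x":0,"y":0,"z":0,"rx":0,"ry":0,"rz":-7},{"grip":0.7,"x":0,"y":0,"z":0,"rx":0,"ry":0,"rz":-7},{"grip":0.7,"x":0,"y":0,"z":0,"rx":0,"ry":0,"rz":-7},{"grip":0.7,"x":0,"y":0,"z":0,"rx":0,"ry":0,"rz":-7},{"grip":0.7,"x":0,"y":0,"z":0,"rx":0,"ry":0,"rz":-7},{"grip":0.7,"x":0,"y":0,"z":0,"rx":0,"ry":0,"rz":-7},{"grip":0.7,"x":0,"y":0,"z":0,"rx":0,"ry":0,"rz":-7}]'
python3 -m jog '[{"grip":0.7,"x":0,"y":0,"z":0,"rx":0,"ry":0,"rz":-7},{"grip":0.7,"x":0,"y":0,"z":0,"rx":0,"ry":0,"rz":-7},{"grip":0.7,"x":0,"y":0,"z":0,"rx":0,"ry":0,"rz":-7},{"grip":0.7,"x":0,"y":0,"z":0,"rx":0,"ry":0,"rz":-7},{"grip":0.7,"x":0,"y":0,"z":0,"rx":0,"ry":0,"rz":-7},{"grip":0.7,"x":0,"y":0,"z":0,"rx":0,"ry":0,"rz":-7},{"grip":0.7,"x":0,"y":0,"z":0,"rx":0,"ry":0,"rz":-7},{"grip":0.7,"x":0,"y":0,"z":0,"rx":0,"ry":0,"rz":-7}]'
python3 -c "
from h import *
to([.5759,-.0133,.470],goal(121))"
```

```text
time: 1.63
eef_pos: [0.5337, -0.0866, 0.47]
tcp_rot: [0.82, -0.572, 0.0, -0.0]
contact_force: [0.8, -0.7, -1.2]
opening: 0.3
time: 2.3
eef_pos: [0.5524, -0.0538, 0.4697]
tcp_rot: [0.993, -0.117, -0.0, 0.0]
contact_force: [-0.6, -0.3, -1.3]
opening: 0.301
time: 2.97
eef_pos: [0.5524, -0.0539, 0.4697]
tcp_rot: [0.932, 0.362, 0.0, 0.0]
contact_force: [-0.6, 0.1, -0.0]
opening: 0.3
t 2.97 pos [ 0.5524 -0.0539  0.4697] tip [ 0.5524 -0.0539  0.2967] phi 42.5 z [ 0.  0. -1.] q6 -58.6 F [-0.647   0.0816 -0.0015] Ftool [-0.4219 -0.4973  0.0015] T [-0.0172  0.0202 -0.0122] op 0.300
shift tool mm [ 44.8 -14.   -0.3] rotvec deg [  0.   -0.  -78.5]
```

```bash
python3 -m jog '[{"grip":0.7,"x":44.8,"y":-14,"z":0,"rx":0,"ry":0,"rz":-7},{"grip":0.7,"x":0,"y":0,"z":0,"rx":0,"ry":0,"rz":-7},{"grip":0.7,"x":0,"y":0,"z":0,"rx":0,"ry":0,"rz":-7},{"grip":0.7,"x":0,"y":0,"z":0,"rx":0,"ry":0,"rz":-7},{"grip":0.7,"x":0,"y":0,"z":0,"rx":0,"ry":0,"rz":-7},{"grip":0.7,"x":0,"y":0,"z":0,"rx":0,"ry":0,"rz":-7},{"grip":0.7,"x":0,"y":0,"z":0,"rx":0,"ry":0,"rz":-7},{"grip":0.7,"x":0,"y":0,"z":0,"rx":0,"ry":0,"rz":-7}]'
python3 -m jog '[{"grip":0.7,"x":0,"y":0,"z":0,"rx":0,"ry":0,"rz":-7},{"grip":0.7,"x":0,"y":0,"z":0,"rx":0,"ry":0,"rz":-7},{"grip":0.7,"x":0,"y":0,"z":0,"rx":0,"ry":0,"rz":-7},{"grip":0.7,"x":0,"y":0,"z":0,"rx":0,"ry":0,"rz":-1.5}]'
python3 - <<'E'
from h import *
import cv2
to([.5759,-.0133,.395],goal(121))
c=read_camera("wrist"); cv2.imwrite("pics/w1.png",c["frame"][:,:,::-1])
E
```

```text
time: 3.63
eef_pos: [0.5735, -0.018, 0.4697]
tcp_rot: [0.653, 0.758, -0.0, -0.0]
contact_force: [-0.4, -1.1, -0.2]
opening: 0.299
time: 3.97
eef_pos: [0.5735, -0.018, 0.4697]
tcp_rot: [0.493, 0.87, -0.0, 0.0]
contact_force: [0.2, -0.6, 0.5]
opening: 0.301
t 3.97 pos [ 0.5735 -0.018   0.4697] tip [ 0.5735 -0.018   0.2967] phi 120.9 z [ 0. -0. -1.] q6 -132.8 F [ 0.205  -0.5945  0.4875] Ftool [-0.6154 -0.1296 -0.4875] T [ 0.019  -0.0154 -0.0374] op 0.301
shift tool mm [ 2.8  4.5 74.7] rotvec deg [ 0.    0.   -0.08]
```

View pics/w1.png

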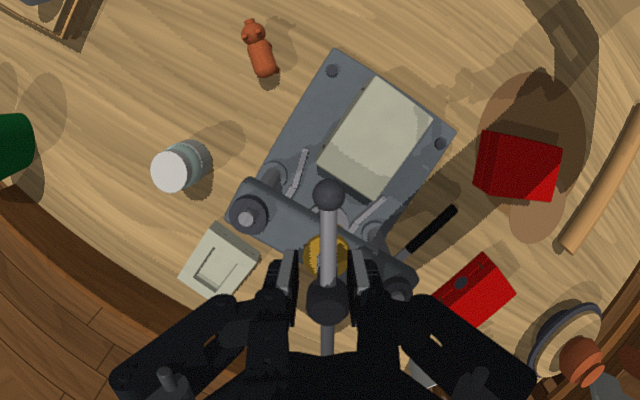

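The wrist view shows the bar end's ball at (328,190) and the hub at (328,300). The bar runs centrally between the fingers at (285,285) and (370,285), so it's clear to lower over it.

```bash
python3 -m jog '[{"grip":0.7,"x":2.8,"y":4.5,"z":0,"rx":0,"ry":0,"rz":0},{"grip":0.7,"x":0,"y":0,"z":20,"rx":0,"ry":0,"rz":0},{"grip":0.7,"x":0,"y":0,"z":20,"rx":0,"ry":0,"rz":0},{"grip":0.7,"x":0,"y":0,"z":20,"rx":0,"ry":0,"rz":0},{"grip":0.7,"x":0,"y":0,"z":15,"rx":0,"ry":0,"rz":0},{"grip":0.7,"x":0,"y":0,"z":0,"rx":0,"ry":0,"rz":0}]'
python3 - <<'E'
from h import *
import cv2
to([.5759,-.0133,.395],goal(121))
c=read_camera("wrist"); cv2.imwrite("pics/w2.png",c["frame"][:,:,::-1])
E
```

```text
time: 4.52
eef_pos: [0.5752, -0.0129, 0.3904]
tcp_rot: [0.495, 0.869, -0.001, -0.004]
contact_force: [-0.8, -0.6, 0.1]
opening: 0.304
t 4.52 pos [ 0.5752 -0.0129  0.3904] tip [ 0.5739 -0.0126  0.2174] phi 120.6 z [-0.0074  0.0017 -1.    ] q6 -132.0 F [-0.8156 -0.6229  0.0802] Ftool [-0.1204 -1.0196 -0.0752] T [-0.0247  0.0766 -0.0148] op 0.304
shift tool mm [-0.7  0.4 -4.6] rotvec deg [-0.32 -0.3  -0.39]
```

View pics/w2.png

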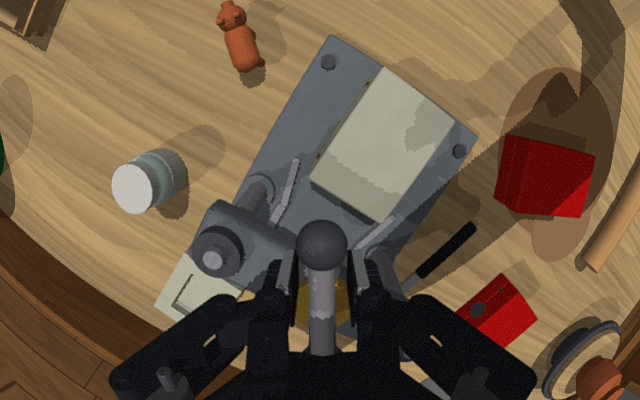

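The bar is straddled, with the ball at (321,245) clear of the fingers. Now I'll turn it clockwise.

```bash
python3 -m jog '[{"grip":0.7,"x":6.3,"y":0.3,"z":0.3,"rx":0,"ry":0,"rz":6},{"grip":0.7,"x":6.3,"y":0.3,"z":0.3,"rx":0,"ry":0,"rz":6},{"grip":0.7,"x":6.3,"y":0.3,"z":0.3,"rx":0,"ry":0,"rz":6},{"grip":0.7,"x":6.3,"y":0.3,"z":0.3,"rx":0,"ry":0,"rz":6},{"grip":0.7,"x":6.3,"y":0.3,"z":0.3,"rx":0,"ry":0,"rz":6},{"grip":0.7,"x":6.3,"y":0.3,"z":0.3,"rx":0,"ry":0,"rz":6}]'
python3 -c "
from h import *
st()"
```

```text
time: 5.07
eef_pos: [0.5679, 0.0219, 0.3943]
tcp_rot: [0.741, 0.671, -0.002, 0.002]
contact_force: [-1.1, -6.3, -1.1]
opening: 0.303
t 5.07 pos [0.5679 0.0219 0.3943] tip [0.568  0.021  0.2213] phi 84.3 z [ 0.0009 -0.0055 -1.    ] q6 -92.2 F [-1.0634 -6.3192 -1.0938] Ftool [-6.3872 -0.4372  1.1278] T [-0.9556  0.1672  0.0162] op 0.303
```

```bash
python3 -m jog '[{"grip":0.7,"x":6.3,"y":0.3,"z":0.3,"rx":0,"ry":0,"rz":6},{"grip":0.7,"x":6.3,"y":0.3,"z":0.3,"rx":0,"ry":0,"rz":6},{"grip":0.7,"x":6.3,"y":0.3,"z":0.3,"rx":0,"ry":0,"rz":6},{"grip":0.7,"x":6.3,"y":0.3,"z":0.3,"rx":0,"ry":0,"rz":6},{"grip":0.7,"x":6.3,"y":0.3,"z":0.3,"rx":0,"ry":0,"rz":6},{"grip":0.7,"x":6.3,"y":0.3,"z":0.3,"rx":0,"ry":0,"rz":6}]'
python3 -c "
from h import *
st()"
python3 -m jog '[{"grip":0.7,"x":6.3,"y":0.3,"z":0.3,"rx":0,"ry":0,"rz":6},{"grip":0.7,"x":6.3,"y":0.3,"z":0.3,"rx":0,"ry":0,"rz":6},{"grip":0.7,"x":6.3,"y":0.3,"z":0.3,"rx":0,"ry":0,"rz":6},{"grip":0.7,"x":6.3,"y":0.3,"z":0.3,"rx":0,"ry":0,"rz":6},{"grip":0.7,"x":6.3,"y":0.3,"z":0.3,"rx":0,"ry":0,"rz":6},{"grip":0.7,"x":6.3,"y":0.3,"z":0.3,"rx":0,"ry":0,"rz":6},{"grip":0.7,"x":6.3,"y":0.3,"z":0.3,"rx":0,"ry":0,"rz":6}]'
python3 -c "
from h import *
st()"
```

```text
time: 5.57
eef_pos: [0.582, 0.0568, 0.3924]
tcp_rot: [0.912, 0.41, -0.002, 0.001]
contact_force: [-5.1, -5.1, 0.7]
opening: 0.3
t 5.57 pos [0.582  0.0568 0.3924] tip [0.5814 0.0561 0.2194] phi 48.4 z [-0.0033 -0.0037 -1.    ] q6 -52.6 F [-5.1492 -5.0734  0.6543] Ftool [-7.2161 -0.4768 -0.6188] T [-0.6152  0.7469  0.086 ] op 0.300
time: 6.15
eef_pos: [0.6202, 0.0775, 0.3905]
tcp_rot: [0.998, 0.056, -0.002, 0.001]
contact_force: [-4.9, -1.8, 0.5]
opening: 0.297
t 6.15 pos [0.6202 0.0775 0.3905] tip [0.6196 0.0772 0.2175] phi 6.4 z [-0.0037 -0.0017 -1.    ] q6 -8.5 F [-4.8802 -1.8116  0.4855] Ftool [-5.0529  1.2595 -0.4642] T [-0.3346  0.9246  0.0421] op 0.297
```

```bash
python3 -m jog '[{"grip":0.7,"x":-5,"y":0,"z":0,"rx":0,"ry":0,"rz":0},{"grip":0.7,"x":0,"y":0,"z":-25,"rx":0,"ry":0,"rz":0},{"grip":0.7,"x":0,"y":0,"z":-25,"rx":0,"ry":0,"rz":0},{"grip":0.7,"x":0,"y":0,"z":-25,"rx":0,"ry":0,"rz":-7},{"grip":0.7,"x":0,"y":0,"z":0,"rx":0,"ry":0,"rz":-7},{"grip":0.4,"x":0,"y":0,"z":0,"rx":0,"ry":0,"rz":-7},{"grip":0.4,"x":0,"y":0,"z":0,"rx":0,"ry":0,"rz":-7},{"grip":0.4,"x":0,"y":0,"z":0,"rx":0,"ry":0,"rz":-7}]'
python3 -m jog '[{"grip":0.4,"x":0,"y":0,"z":0,"rx":0,"ry":0,"rz":-7},{"grip":0.4,"x":0,"y":0,"z":0,"rx":0,"ry":0,"rz":-7},{"grip":0.4,"x":0,"y":0,"z":0,"rx":0,"ry":0,"rz":-7},{"grip":0.4,"x":0,"y":0,"z":0,"rx":0,"ry":0,"rz":-7},{"grip":0.4,"x":0,"y":0,"z":0,"rx":0,"ry":0,"rz":-7},{"grip":0.4,"x":0,"y":0,"z":0,"rx":0,"ry":0,"rz":-7},{"grip":0.4,"x":0,"y":0,"z":0,"rx":0,"ry":0,"rz":-6}]'
python3 - <<'E'
from h import *
import cv2
to([.428,.020,.466],goal(89.2))
c=read_camera("top"); cv2.imwrite("pics/t3.png",c["frame"][:,:,::-1])
E
```

```text
time: 6.82
eef_pos: [0.6152, 0.077, 0.4661]
tcp_rot: [0.933, 0.36, 0.002, 0.001]
contact_force: [-0.6, -0.2, -0.3]
opening: 0.605
time: 7.4
eef_pos: [0.6152, 0.077, 0.4657]
tcp_rot: [0.706, 0.708, 0.001, 0.001]
contact_force: [-0.2, 1.4, 0.5]
opening: 0.601
t 7.40 pos [0.6152 0.077  0.4657] tip [0.6157 0.0771 0.2927] phi 90.1 z [ 0.0031  0.0002 -1.    ] q6 -92.4 F [-0.2337  1.4075  0.4686] Ftool [ 1.4081 -0.2291 -0.469 ] T [0.0265 0.0139 0.036 ] op 0.601
shift tool mm [ -56.6 -187.3   -0.8] rotvec deg [ 0.17 -0.01  0.93]
```

View pics/t3.png

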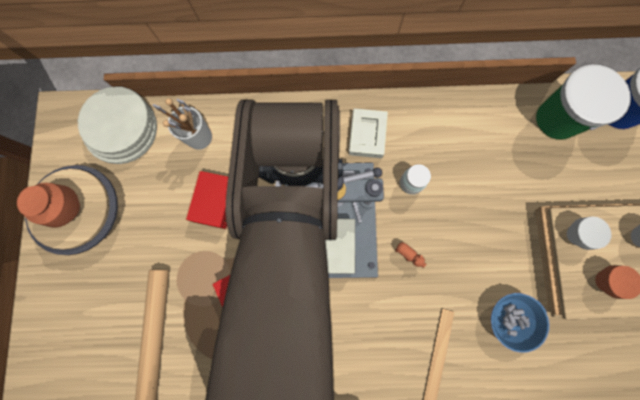

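The top view shows the arm over the press hiding the hub. The bar's other end is at (365,175), so the bar now lies roughly along y, and the bystanders haven't moved. Next I'll back off to in front of the mould.

```bash
python3 -m jog '[{"grip":0.4,"x":-10,"y":-32,"z":0,"rx":0,"ry":0,"rz":1},{"grip":0.4,"x":-10,"y":-32,"z":0,"rx":0,"ry":0,"rz":0},{"grip":0.4,"x":-10,"y":-32,"z":0,"rx":0,"ry":0,"rz":0},{"grip":0.4,"x":-10,"y":-32,"z":0,"rx":0,"ry":0,"rz":0},{"grip":0.4,"x":-10,"y":-32,"z":0,"rx":0,"ry":0,"rz":0},{"grip":0.4,"x":-4,"y":-26,"z":0,"rx":0,"ry":0,"rz":0},{"grip":0.4,"x":0,"y":0,"z":0,"rx":0,"ry":0,"rz":0}]'
python3 - <<'E'
from h import *
import cv2
to([.428,.020,.205],goal(89.2))
c=read_camera("top"); cv2.imwrite("pics/t4.png",c["frame"][:,:,::-1])
c=read_camera("wrist"); cv2.imwrite("pics/w4.png",c["frame"][:,:,::-1])
E
```

```text
time: 8.03
eef_pos: [0.425, 0.0267, 0.4649]
tcp_rot: [0.716, 0.698, 0.0, 0.001]
contact_force: [0.1, -0.2, -0.9]
opening: 0.6
t 8.03 pos [0.425  0.0267 0.4649] tip [0.4253 0.0267 0.2919] phi 88.6 z [ 0.0018 -0.0005 -1.    ] q6 -98.7 F [ 0.0813 -0.1642 -0.8639] Ftool [-0.1617  0.0837  0.8641] T [0.0382 0.0014 0.0539] op 0.600
shift tool mm [ -6.5   2.7 259.9] rotvec deg [ 0.1   0.03 -0.61]
```

View pics/w4.png

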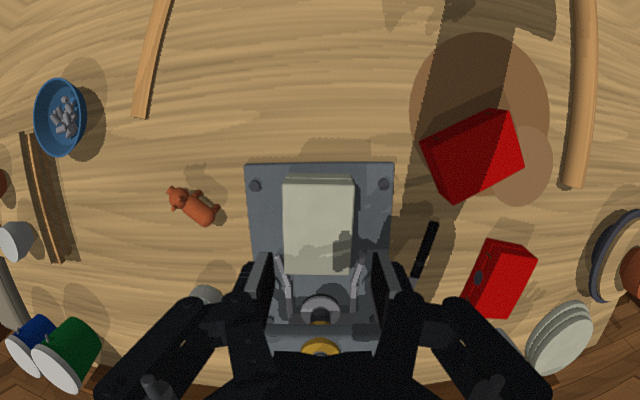

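View pics/t4.png

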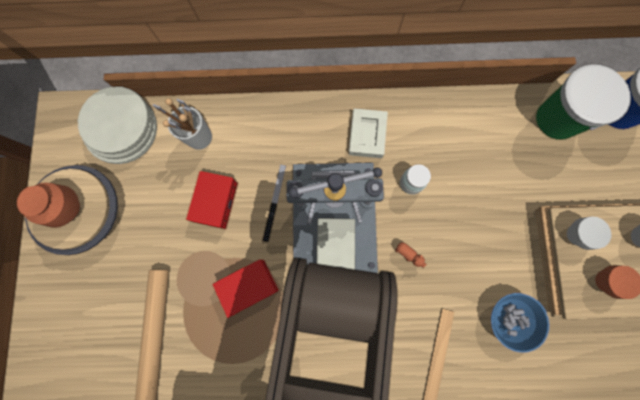

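The wrist view shows the mould at (320,225) between the finger lines with its front edge at (320,180), so the plate in front of it is free. In the top view the bar ends are at (294,190) and (377,172). Now I'll descend in front of the mould.

```bash
python3 -m jog '[{"grip":0.4,"x":-6.5,"y":0,"z":30,"rx":0,"ry":0,"rz":-0.6},{"grip":0.4,"x":0,"y":0,"z":35,"rx":0,"ry":0,"rz":0},{"grip":0.4,"x":0,"y":0,"z":35,"rx":0,"ry":0,"rz":0},{"grip":0.4,"x":0,"y":0,"z":35,"rx":0,"ry":0,"rz":0},{"grip":0.4,"x":0,"y":0,"z":30,"rx":0,"ry":0,"rz":0},{"grip":0.4,"x":0,"y":0,"z":0,"rx":0,"ry":0,"rz":0}]'
python3 - <<'E'
from h import *
to([.425,.020,.205],goal(89.2))
E
```

```text
time: 8.63
eef_pos: [0.4266, 0.0207, 0.293]
tcp_rot: [0.712, 0.702, -0.003, -0.005]
contact_force: [-0.4, 0.2, -0.5]
opening: 0.602
t 8.63 pos [0.4266 0.0207 0.293 ] tip [0.4246 0.0211 0.12  ] phi 89.3 z [-0.012   0.0025 -0.9999] q6 -100.1 F [-0.3894  0.1616 -0.5347] Ftool [ 0.1552 -0.385   0.5397] T [0.0574 0.0413 0.0451] op 0.602
shift tool mm [-0.9 -0.6 88. ] rotvec deg [-0.69 -0.14  0.05]
```

```bash
python3 -m jog '[{"grip":0.4,"x":0,"y":-1,"z":25,"rx":0,"ry":0,"rz":0},{"grip":0.4,"x":0,"y":0,"z":25,"rx":0,"ry":0,"rz":0},{"grip":0.4,"x":0,"y":0,"z":25,"rx":0,"ry":0,"rz":0},{"grip":0.4,"x":0,"y":0,"z":13,"rx":0,"ry":0,"rz":0},{"grip":0.4,"x":0,"y":0,"z":0,"rx":0,"ry":0,"rz":0}]'
python3 - <<'E'
from h import *
import cv2
to([.425,.020,.205],goal(89.2))
c=read_camera("scene"); im=c["frame"][:,:,::-1][120:320,240:480]; cv2.imwrite("pics/s5.png",cv2.resize(im,(720,600)))
E
```

```text
time: 9.05
eef_pos: [0.4276, 0.0203, 0.2099]
tcp_rot: [0.712, 0.703, -0.001, -0.002]
contact_force: [-0.2, 0.3, 0.1]
opening: 0.6
t 9.05 pos [0.4276 0.0203 0.2099] tip [0.427  0.0205 0.0369] phi 89.3 z [-0.0035  0.0008 -1.    ] q6 -100.2 F [-0.2253  0.2984  0.1168] Ftool [ 0.2956 -0.2296 -0.1158] T [ 0.0375 -0.002  -0.0783] op 0.600
shift tool mm [-0.4 -2.6  4.9] rotvec deg [-0.2  -0.04  0.06]
```

View pics/s5.png

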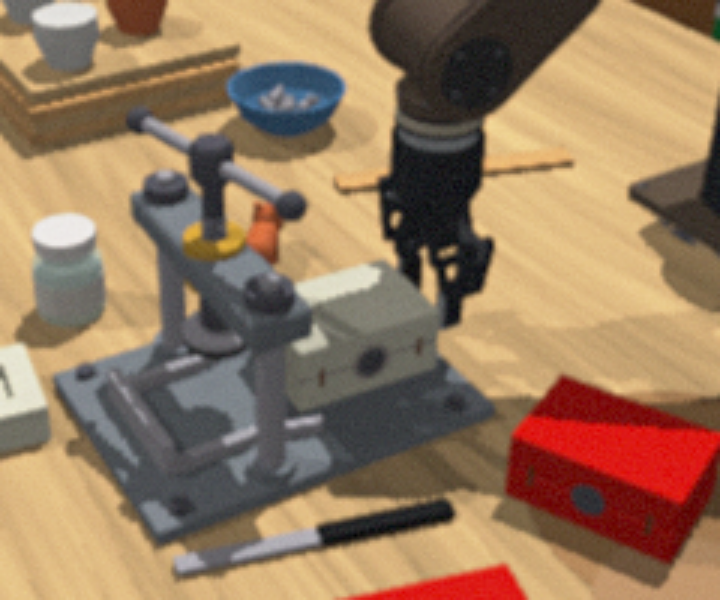

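The fingers stand clear in front of the mould at crop (440,290), with the bar across the press and out of the way. I'll tilt the fingers forward to start the push.

```bash
python3 -m jog '[{"grip":0.4,"x":0,"y":0,"z":0,"rx":-2,"ry":0,"rz":0},{"grip":0.4,"x":0,"y":0,"z":0,"rx":-1.5,"ry":0,"rz":0},{"grip":0.4,"x":0,"y":0,"z":1,"rx":-1.5,"ry":0,"rz":0},{"grip":0.4,"x":0,"y":0,"z":1,"rx":-1.5,"ry":0,"rz":0},{"grip":0.4,"x":0,"y":0,"z":1,"rx":-1.5,"ry":0,"rz":0},{"grip":0.4,"x":0,"y":0,"z":0,"rx":-2,"ry":0,"rz":0}]'
python3 - <<'E'
from h import *
st()
E
```

```text
time: 9.6
eef_pos: [0.4285, 0.0202, 0.2101]
tcp_rot: [0.709, 0.7, 0.062, 0.063]
contact_force: [-1.6, 0.9, -1.9]
opening: 0.603
t 9.60 pos [0.4285 0.0202 0.2101] tip [0.4588 0.0198 0.0398] phi 89.3 z [ 0.1756 -0.0023 -0.9845] q6 -102.7 F [-1.5776  0.8918 -1.8991] Ftool [ 0.8725 -1.8973  1.5905] T [ 0.0216  0.4302 -0.0048] op 0.603
```

```bash
python3 -m jog '[{"grip":0.4,"x":0,"y":4.9,"z":0.9,"rx":0,"ry":0,"rz":0},{"grip":0.4,"x":0,"y":4.9,"z":0.9,"rx":0,"ry":0,"rz":0},{"grip":0.4,"x":0,"y":4.9,"z":0.9,"rx":0,"ry":0,"rz":0},{"grip":0.4,"x":0,"y":4.9,"z":0.9,"rx":0,"ry":0,"rz":0},{"grip":0.4,"x":0,"y":4.9,"z":0.9,"rx":0,"ry":0,"rz":0},{"grip":0.4,"x":0,"y":4.9,"z":0.9,"rx":0,"ry":0,"rz":0},{"grip":0.4,"x":0,"y":4.9,"z":0.9,"rx":0,"ry":0,"rz":0},{"grip":0.4,"x":0,"y":4.9,"z":0.9,"rx":0,"ry":0,"rz":0}]'
python3 - <<'E'
from h import *
import cv2
st()
c=read_camera("scene"); im=c["frame"][:,:,::-1][120:320,240:480]; cv2.imwrite("pics/s6.png",cv2.resize(im,(720,600)))
c=read_camera("top"); im=c["frame"][:,:,::-1][125:285,255:455]; cv2.imwrite("pics/t6.png",cv2.resize(im,(750,600)))
E
```

```text
time: 10.27
eef_pos: [0.4679, 0.0197, 0.2077]
tcp_rot: [0.709, 0.7, 0.061, 0.062]
contact_force: [-4.0, 0.0, 3.5]
opening: 0.602
t 10.27 pos [0.4679 0.0197 0.2077] tip [0.4979 0.0193 0.0373] phi 89.3 z [ 0.1731 -0.0022 -0.9849] q6 -101.5 F [-3.9932  0.0411  3.4542] Ftool [-0.0102 -3.335  -4.0935] T [-0.0056  0.7016 -0.0065] op 0.602
```

View pics/s6.png

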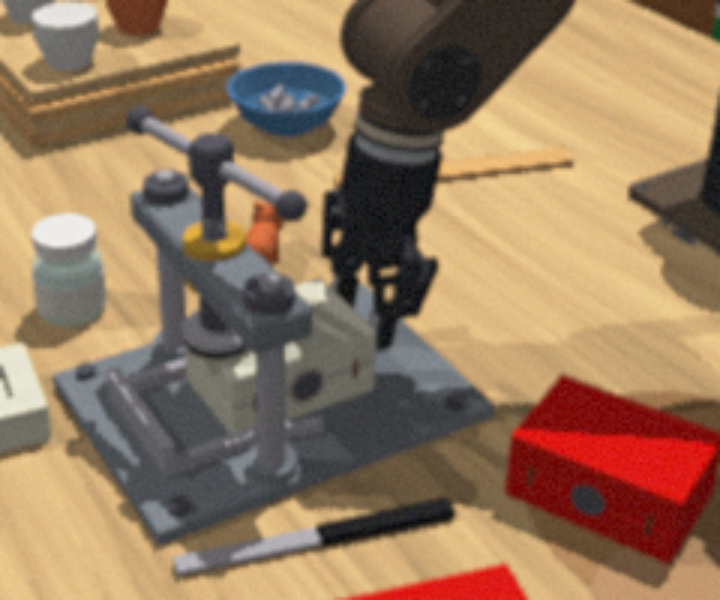

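View pics/t6.png

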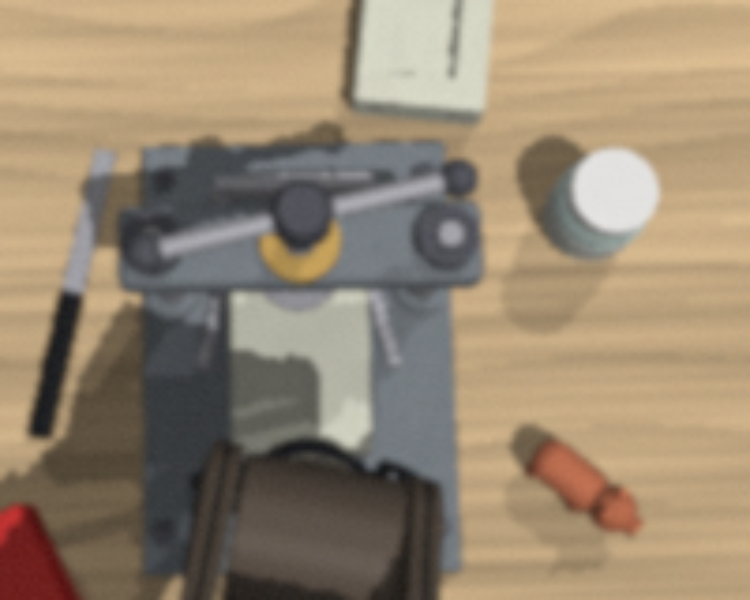

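The mould slides straight into the flare: in the top crop its sides are at u=230 and 372, between the strips at 213 and 385. I'll continue the push.

```bash
python3 -m jog '[{"grip":0.4,"x":0,"y":4.9,"z":0.9,"rx":0,"ry":0,"rz":0},{"grip":0.4,"x":0,"y":4.9,"z":0.9,"rx":0,"ry":0,"rz":0},{"grip":0.4,"x":0,"y":4.9,"z":0.9,"rx":0,"ry":0,"rz":0},{"grip":0.4,"x":0,"y":4.9,"z":0.9,"rx":0,"ry":0,"rz":0},{"grip":0.4,"x":0,"y":4.9,"z":0.9,"rx":0,"ry":0,"rz":0},{"grip":0.4,"x":0,"y":4.9,"z":0.9,"rx":0,"ry":0,"rz":0}]'
python3 -c "
from h import *
st()"
python3 -m jog '[{"grip":0.4,"x":0,"y":3,"z":0.5,"rx":0,"ry":0,"rz":0},{"grip":0.4,"x":0,"y":2,"z":0.3,"rx":0,"ry":0,"rz":0},{"grip":0.4,"x":0,"y":2,"z":0.3,"rx":0,"ry":0,"rz":0},{"grip":0.4,"x":0,"y":2,"z":0.3,"rx":0,"ry":0,"rz":0},{"grip":0.4,"x":0,"y":2,"z":0.3,"rx":0,"ry":0,"rz":0}]'
python3 -c "
from h import *
st()"
```

```text
time: 10.87
eef_pos: [0.4978, 0.0193, 0.2074]
tcp_rot: [0.709, 0.7, 0.061, 0.062]
contact_force: [-2.4, 0.4, 0.1]
opening: 0.602
t 10.87 pos [0.4978 0.0193 0.2074] tip [0.5278 0.0189 0.037 ] phi 89.3 z [ 0.1734 -0.0022 -0.9848] q6 -100.8 F [-2.4016  0.3748  0.1377] Ftool [ 0.3435 -2.3459 -0.553 ] T [-0.0055  0.5632  0.0793] op 0.602
time: 11.28
eef_pos: [0.5084, 0.0192, 0.2076]
tcp_rot: [0.709, 0.7, 0.061, 0.062]
contact_force: [-2.7, -0.7, -1.3]
opening: 0.6
t 11.28 pos [0.5084 0.0192 0.2076] tip [0.5384 0.0188 0.0372] phi 89.3 z [ 0.1734 -0.0022 -0.9848] q6 -100.5 F [-2.6965 -0.6682 -1.3477] Ftool [-0.7032 -2.8806  0.8612] T [ 0.0476  0.4486 -0.0496] op 0.600
```

```bash
python3 -m jog '[{"grip":0.4,"x":0,"y":1.5,"z":0.3,"rx":0,"ry":0,"rz":0},{"grip":0.4,"x":0,"y":1.5,"z":0.3,"rx":0,"ry":0,"rz":0},{"grip":0.4,"x":0,"y":1.5,"z":0.3,"rx":0,"ry":0,"rz":0},{"grip":0.4,"x":0,"y":1.5,"z":0.3,"rx":0,"ry":0,"rz":0}]'
python3 -c "
from h import *
import cv2
st()
c=read_camera('scene'); im=c['frame'][:,:,::-1][120:320,240:480]; cv2.imwrite('pics/s7.png',cv2.resize(im,(720,600)))
c=read_camera('top'); im=c['frame'][:,:,::-1][125:285,255:455]; cv2.imwrite('pics/t7.png',cv2.resize(im,(750,600)))
"
```

```text
time: 11.62
eef_pos: [0.5146, 0.0191, 0.2076]
tcp_rot: [0.709, 0.7, 0.061, 0.062]
contact_force: [-2.2, 0.1, -0.4]
opening: 0.598
t 11.62 pos [0.5146 0.0191 0.2076] tip [0.5446 0.0187 0.0372] phi 89.3 z [ 0.1735 -0.0022 -0.9848] q6 -100.4 F [-2.2151  0.1073 -0.4109] Ftool [ 0.0785 -2.2539  0.02  ] T [0.0105 0.4222 0.0004] op 0.598
```

View pics/s7.png

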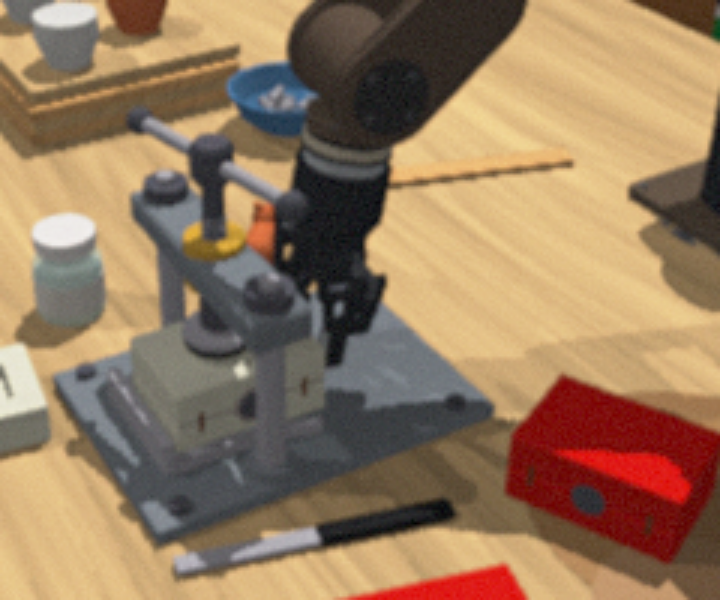

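View pics/t7.png

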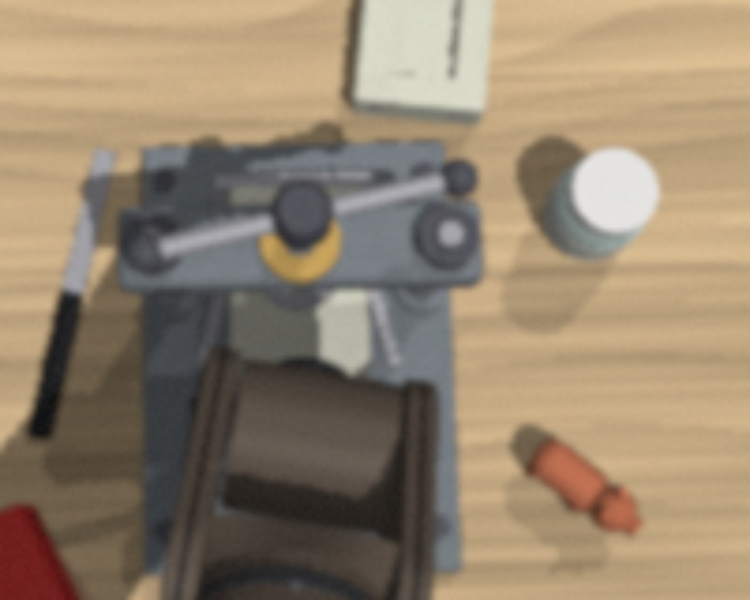

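The mould's back edge is close to the fence (top crop v about 190 against 180), and the gripper is clear of the bar and crosshead. I'll finish the push in 1 mm rows and feel for the fence.

```bash
python3 -m jog '[{"grip":0.4,"x":0,"y":1.2,"z":0.2,"rx":0,"ry":0,"rz":0},{"grip":0.4,"x":0,"y":1.2,"z":0.2,"rx":0,"ry":0,"rz":0},{"grip":0.4,"x":0,"y":1.2,"z":0.2,"rx":0,"ry":0,"rz":0}]'
python3 -m jog '[{"grip":0.4,"x":0,"y":1,"z":0.2,"rx":0,"ry":0,"rz":0},{"grip":0.4,"x":0,"y":1,"z":0.2,"rx":0,"ry":0,"rz":0}]'
python3 -m jog '[{"grip":0.4,"x":0,"y":1,"z":0.2,"rx":0,"ry":0,"rz":0}]'
```

```text
time: 11.97
eef_pos: [0.5182, 0.019, 0.2078]
tcp_rot: [0.709, 0.7, 0.061, 0.062]
contact_force: [-2.7, -0.0, -0.6]
opening: 0.6
time: 12.13
eef_pos: [0.5203, 0.019, 0.2077]
tcp_rot: [0.709, 0.7, 0.061, 0.062]
contact_force: [-2.7, 0.5, 1.4]
opening: 0.601
time: 12.22
eef_pos: [0.5213, 0.019, 0.2077]
tcp_rot: [0.709, 0.7, 0.061, 0.062]
contact_force: [-3.5, -0.4, 1.2]
opening: 0.602
```

```bash
R='';python3 -m jog '[{"grip":0.4,"x":0,"y":1,"z":0.2,"rx":0,"ry":0,"rz":0}]'
python3 -m jog '[{"grip":0.4,"x":0,"y":1,"z":0.2,"rx":0,"ry":0,"rz":0}]'
```

```text
time: 12.3
eef_pos: [0.5223, 0.019, 0.2077]
tcp_rot: [0.709, 0.7, 0.061, 0.062]
contact_force: [-6.4, -0.1, 3.9]
opening: 0.6
time: 12.38
eef_pos: [0.5228, 0.019, 0.2076]
tcp_rot: [0.709, 0.7, 0.06, 0.06]
contact_force: [-11.0, -0.3, 7.4]
opening: 0.6
```

```bash
python3 - <<'E'
from h import *
import cv2
c=read_camera('top'); im=c['frame'][:,:,::-1]
f=cv2.resize(im[150:240,280:400],(800,600),interpolation=cv2.INTER_CUBIC); cv2.imwrite('pics/t8.png',f)
for x in (-.065,.065):
  for y in (-.045,.045):
    a=np.radians(-.8);P=np.array([.6273+x*np.cos(a)-y*np.sin(a),.018+x*np.sin(a)+y*np.cos(a),.074]);p=proj(c,P);print(x,y,(p-[280,150])*6.667)
E
```

```text
-0.065 -0.045 [487.2201 488.3817]
-0.065 0.045 [238.7845 492.0176]
0.065 -0.045 [477.6545 139.9858]
0.065 0.045 [235.4505 144.1257]
```

View pics/t8.png

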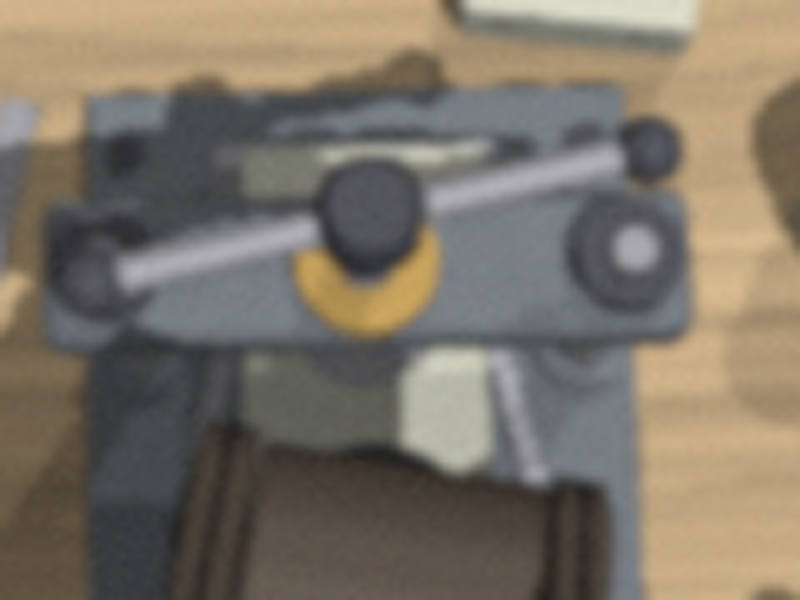

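The force climbs 3.5, 6.4, 11 N and the back edge (crop v about 145) sits at the predicted fence line (140 to 144), so the mould is seated. I'll add one small nudge, then retreat.

```bash
python3 -m jog '[{"grip":0.4,"x":0,"y":0.6,"z":0.1,"rx":0,"ry":0,"rz":0},{"grip":0.4,"x":0,"y":0,"z":0,"rx":0,"ry":0,"rz":0}]'
python3 -m jog '[{"grip":0.4,"x":0,"y":-3,"z":0,"rx":0,"ry":0,"rz":0},{"grip":0.4,"x":0,"y":-15,"z":-3,"rx":0,"ry":0,"rz":0},{"grip":0.4,"x":0,"y":-30,"z":-6,"rx":0,"ry":0,"rz":0},{"grip":0.4,"x":0,"y":-30,"z":-6,"rx":0,"ry":0,"rz":0},{"grip":0.4,"x":0,"y":0,"z":-20,"rx":5,"ry":0,"rz":0},{"grip":0.7,"x":0,"y":0,"z":-40,"rx":5,"ry":0,"rz":0},{"grip":0.7,"x":0,"y":0,"z":-40,"rx":0,"ry":0,"rz":0},{"grip":0.7,"x":0,"y":0,"z":-40,"rx":0,"ry":0,"rz":0}]'
python3 -m jog '[{"grip":0.7,"x":0,"y":0,"z":-40,"rx":0,"ry":0,"rz":0},{"grip":0.7,"x":0,"y":0,"z":-40,"rx":0,"ry":0,"rz":0},{"grip":0.7,"x":0,"y":0,"z":-30,"rx":0,"ry":0,"rz":0}]'
python3 - <<'E'
from h import *
import cv2
st()
c=read_camera('top'); im=c['frame'][:,:,::-1]
f=cv2.resize(im[150:240,280:400],(800,600),interpolation=cv2.INTER_CUBIC); cv2.imwrite('pics/t9.png',f)
c=read_camera('scene'); im=c['frame'][:,:,::-1][140:300,240:420]; cv2.imwrite('pics/s9.png',cv2.resize(im,(675,600),interpolation=cv2.INTER_CUBIC))
E
```

```text
time: 12.6
eef_pos: [0.5231, 0.019, 0.2077]
tcp_rot: [0.709, 0.7, 0.059, 0.06]
contact_force: [-10.7, -1.1, 8.3]
opening: 0.6
time: 13.27
eef_pos: [0.4375, 0.0201, 0.3504]
tcp_rot: [0.712, 0.702, 0.001, 0.001]
contact_force: [1.0, -0.1, 0.5]
opening: 0.3
time: 13.52
eef_pos: [0.4377, 0.0201, 0.4635]
tcp_rot: [0.712, 0.703, 0.003, 0.004]
contact_force: [1.1, 0.2, -0.3]
opening: 0.3
t 13.52 pos [0.4377 0.0201 0.4635] tip [0.4394 0.0199 0.2905] phi 89.3 z [ 0.0096 -0.0014 -1.    ] q6 -99.9 F [ 1.1468  0.1797 -0.2665] Ftool [0.1949 1.1418 0.2772] T [-0.0103 -0.0144 -0.0074] op 0.300
```

View pics/t9.png

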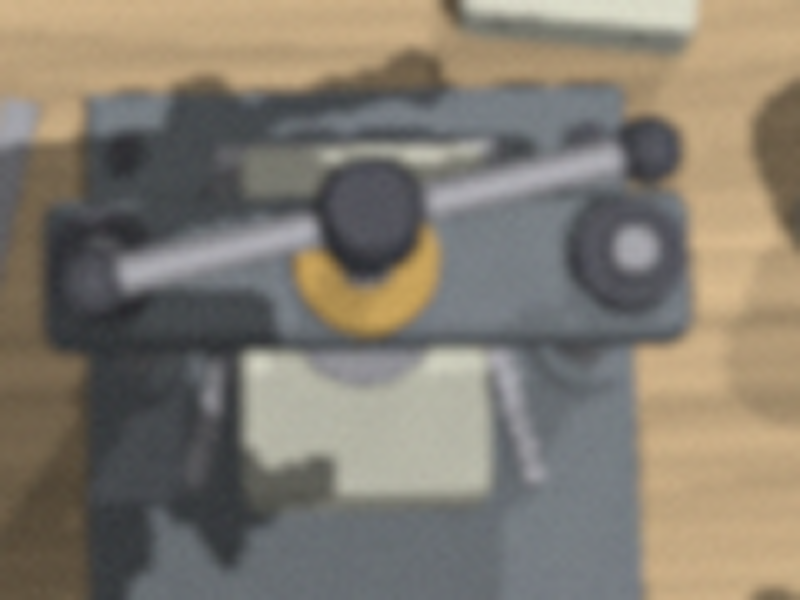

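View pics/s9.png

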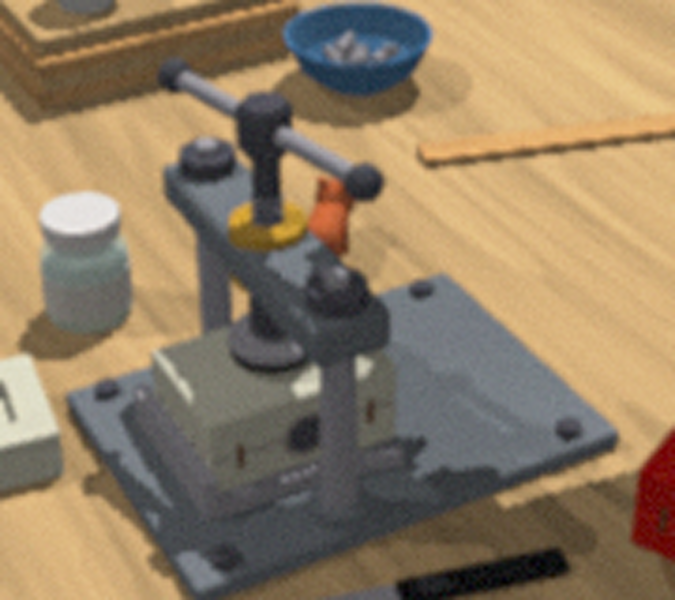

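The mould is seated: its front edge at crop v about 495 is parallel to the crosshead and plate, about 2 mm from prediction (within calibration), and its back lies at the fence. The balls are at crop (650,150) and (92,280).

```bash
python3 - <<'E'
from h import *
c=read_camera("top")
f=lambda u,v,z:onz(c,(280+(u+.5)/6.667-.5,150+(v+.5)/6.667-.5),z)
a=f(650,150,.239);b=f(92,280,.239);d=b-a
th=np.degrees(np.arctan2(d[1],d[0]));print(a,b,(a+b)/2,np.linalg.norm(d),"thetaB",th,"joint",np.radians(89.2-(th-180)))
h=(a+b)/2;h[:2]=[.6273,.0177]
g=h+.06*np.array([np.cos(np.radians(th)),np.sin(np.radians(th)),0]);print(g)
to([g[0],g[1],.466],goal(th-90))
E
```

```text
[ 0.6447 -0.0667  0.239 ] [0.61   0.1015 0.239 ] [0.6274 0.0174 0.239 ] 0.17181983142096646 thetaB 101.65670020087333 joint 2.9241822211507142
[0.6152 0.0765 0.239 ]
t 13.67 pos [0.4382 0.02   0.4629] tip [0.4402 0.0197 0.2899] phi 89.3 z [ 0.0114 -0.0019 -0.9999] q6 -99.9 F [ 0.727   0.5942 -0.1424] Ftool [0.6038 0.7175 0.1496] T [ 0.0411 -0.0613  0.003 ] op 0.303
shift tool mm [ 58.7 176.3  -1.2] rotvec deg [ 0.62 -0.36 77.6 ]
```

```bash
python3 -m jog '[{"grip":0.7,"x":12,"y":36,"z":0,"rx":0.6,"ry":-0.3,"rz":0},{"grip":0.7,"x":12,"y":35,"z":0,"rx":0,"ry":0,"rz":0},{"grip":0.7,"x":12,"y":35,"z":0,"rx":0,"ry":0,"rz":0},{"grip":0.7,"x":12,"y":35,"z":0,"rx":0,"ry":0,"rz":0},{"grip":0.7,"x":10.7,"y":35,"z":0,"rx":0,"ry":0,"rz":0},{"grip":0.7,"x":0,"y":0,"z":0,"rx":0,"ry":0,"rz":7},{"grip":0.7,"x":0,"y":0,"z":0,"rx":0,"ry":0,"rz":7},{"grip":0.7,"x":0,"y":0,"z":0,"rx":0,"ry":0,"rz":7}]'
python3 -m jog '[{"grip":0.7,"x":0,"y":0,"z":0,"rx":0,"ry":0,"rz":7},{"grip":0.7,"x":0,"y":0,"z":0,"rx":0,"ry":0,"rz":7},{"grip":0.7,"x":0,"y":0,"z":0,"rx":0,"ry":0,"rz":7},{"grip":0.7,"x":0,"y":0,"z":0,"rx":0,"ry":0,"rz":7},{"grip":0.7,"x":0,"y":0,"z":0,"rx":0,"ry":0,"rz":7},{"grip":0.7,"x":0,"y":0,"z":0,"rx":0,"ry":0,"rz":7},{"grip":0.7,"x":0,"y":0,"z":0,"rx":0,"ry":0,"rz":7},{"grip":0.7,"x":0,"y":0,"z":0,"rx":0,"ry":0,"rz":7}]'
python3 -c "
from h import *
to([.6152,.0765,.39],goal(11.7))"
```

```text
time: 14.33
eef_pos: [0.6152, 0.0767, 0.4532]
tcp_rot: [0.829, 0.559, -0.007, -0.002]
contact_force: [0.2, 0.2, 0.4]
opening: 0.299
time: 15.0
eef_pos: [0.6144, 0.0765, 0.4544]
tcp_rot: [0.995, 0.104, -0.006, 0.002]
contact_force: [-0.1, -0.9, -0.4]
opening: 0.301
t 15.00 pos [0.6144 0.0765 0.4544] tip [0.6123 0.0756 0.2814] phi 11.9 z [-0.0119 -0.0048 -0.9999] q6 -14.1 F [-0.0778 -0.9315 -0.3904] Ftool [-0.2634  0.8945  0.3958] T [-0.0647 -0.0316  0.0613] op 0.301
shift tool mm [ 1.6  0.  64.3] rotvec deg [0.13 0.72 0.21]
```

```bash
python3 -m jog '[{"grip":0.7,"x":1,"y":0,"z":16,"rx":0,"ry":0.6,"rz":0},{"grip":0.7,"x":0,"y":0,"z":20,"rx":0,"ry":0,"rz":0},{"grip":0.7,"x":0,"y":0,"z":18,"rx":0,"ry":0,"rz":0},{"grip":0.7,"x":0,"y":0,"z":10,"rx":0,"ry":0,"rz":0},{"grip":0.7,"x":0,"y":0,"z":0,"rx":0,"ry":0,"rz":0}]'
python3 - <<'E'
from h import *
import cv2
to([.6152,.0765,.39],goal(11.7))
c=read_camera("wrist"); cv2.imwrite("pics/w10.png",c["frame"][150:,100:560,::-1])
E
```

```text
time: 15.42
eef_pos: [0.6143, 0.0765, 0.3876]
tcp_rot: [0.994, 0.107, -0.004, 0.001]
contact_force: [-0.3, 0.1, -0.7]
opening: 0.298
t 15.42 pos [0.6143 0.0765 0.3876] tip [0.613  0.0761 0.2146] phi 12.2 z [-0.0075 -0.0025 -1.    ] q6 -14.5 F [-0.3177  0.0656 -0.6903] Ftool [-0.2912 -0.1321  0.6925] T [-0.0443  0.0467  0.0162] op 0.298
shift tool mm [ 0.9  0.2 -2.4] rotvec deg [0.05 0.45 0.55]
```

View pics/w10.png

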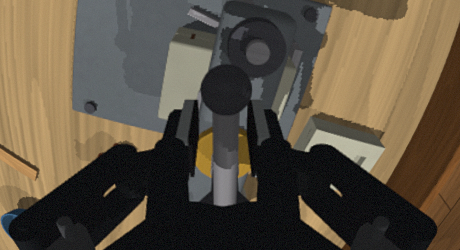

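Straddled again, with the ball at (226,88) between the fingers. I'll turn on.

```bash
for i in 1; do python3 -m jog '[{"grip":0.7,"x":6.3,"y":0.3,"z":0.2,"rx":0,"ry":0,"rz":6},{"grip":0.7,"x":6.3,"y":0.3,"z":0.2,"rx":0,"ry":0,"rz":6},{"grip":0.7,"x":6.3,"y":0.3,"z":0.2,"rx":0,"ry":0,"rz":6},{"grip":0.7,"x":6.3,"y":0.3,"z":0.2,"rx":0,"ry":0,"rz":6}]'; python3 -c "
from h import *
st()"; done
python3 -m jog '[{"grip":0.7,"x":6.3,"y":0.3,"z":0.2,"rx":0,"ry":0,"rz":6},{"grip":0.7,"x":6.3,"y":0.3,"z":0.2,"rx":0,"ry":0,"rz":6},{"grip":0.7,"x":6.3,"y":0.3,"z":0.2,"rx":0,"ry":0,"rz":6},{"grip":0.7,"x":6.3,"y":0.3,"z":0.2,"rx":0,"ry":0,"rz":6}]'; python3 -c "
from h import *
st()"
python3 -m jog '[{"grip":0.7,"x":6.3,"y":0.3,"z":0.2,"rx":0,"ry":0,"rz":6},{"grip":0.7,"x":6.3,"y":0.3,"z":0.2,"rx":0,"ry":0,"rz":6},{"grip":0.7,"x":6.3,"y":0.3,"z":0.2,"rx":0,"ry":0,"rz":6},{"grip":0.7,"x":6.3,"y":0.3,"z":0.2,"rx":0,"ry":0,"rz":6}]'; python3 -c "
from h import *
st()"
```

```text
time: 15.8
eef_pos: [0.6396, 0.0766, 0.3916]
tcp_rot: [0.995, -0.104, -0.003, 0.002]
contact_force: [-5.6, -1.6, -0.4]
opening: 0.298
t 15.80 pos [0.6396 0.0766 0.3916] tip [0.6385 0.0759 0.2187] phi -12.0 z [-0.0062 -0.004  -1.    ] q6 9.9 F [-5.589  -1.6058 -0.3678] Ftool [-5.1312  2.7302  0.4088] T [-0.2224  0.9093  0.0554] op 0.298
time: 16.13
eef_pos: [0.6624, 0.0667, 0.3906]
tcp_rot: [0.951, -0.309, -0.003, 0.003]
contact_force: [-7.4, -0.6, -0.2]
opening: 0.3
t 16.13 pos [0.6624 0.0667 0.3906] tip [0.6611 0.0662 0.2176] phi -36.0 z [-0.0073 -0.0034 -1.    ] q6 33.1 F [-7.3617 -0.6489 -0.1922] Ftool [-5.5751  4.8486  0.2483] T [-0.1821  1.0923  0.1485] op 0.300
time: 16.47
eef_pos: [0.6792, 0.0488, 0.3897]
tcp_rot: [0.866, -0.5, -0.003, 0.002]
contact_force: [-6.3, 2.4, -1.4]
opening: 0.302
t 16.47 pos [0.6792 0.0488 0.3897] tip [0.6779 0.0486 0.2167] phi -60.0 z [-0.0075 -0.0012 -1.    ] q6 55.6 F [-6.2724  2.4143 -1.3518] Ftool [-5.2246  4.2135  1.396 ] T [0.3395 1.0214 0.0581] op 0.302
```

```bash
cat >> h.py <<'E'
def tq(h=(.6273,.0177)):
    s=get_state(); m=Ro.from_quat(s["tcp_rot"]).as_matrix(); p=np.array(s["eef_pos"])+.155*m[:,2]
    r=p[:2]-h; F=np.array(s["contact_force"]); ang=np.degrees(np.arctan2(r[1],r[0]))
    print("t %.2f r %.1f ang %.1f phi %.1f z %.4f q6 %.0f tau %.3f F"%(s["time"],np.hypot(*r)*1e3,ang,np.degrees(np.arctan2(m[1,0],m[0,0])),s["eef_pos"][2],np.degrees(s["qpos"][5]),r[0]*F[1]-r[1]*F[0]),m.T@F,"Tz %.3f"%s["wrist_torque"][2])
E
python3 -m jog '[{"grip":0.7,"x":6.3,"y":0.3,"z":0.3,"rx":0,"ry":0,"rz":6},{"grip":0.7,"x":6.3,"y":0.3,"z":0.3,"rx":0,"ry":0,"rz":6}]'>/dev/null; python3 -c "
from h import *
tq()"
python3 -m jog '[{"grip":0.7,"x":6.3,"y":0.3,"z":0.3,"rx":0,"ry":0,"rz":6},{"grip":0.7,"x":6.3,"y":0.3,"z":0.3,"rx":0,"ry":0,"rz":6}]'>/dev/null; python3 -c "
from h import *
tq()"
python3 -m jog '[{"grip":0.7,"x":3.2,"y":0.1,"z":0.2,"rx":0,"ry":0,"rz":3},{"grip":0.7,"x":3.2,"y":0.1,"z":0.2,"rx":0,"ry":0,"rz":3}]'>/dev/null; python3 -c "
from h import *
tq()"
python3 -m jog '[{"grip":0.7,"x":3.2,"y":0.1,"z":0.2,"rx":0,"ry":0,"rz":3},{"grip":0.7,"x":3.2,"y":0.1,"z":0.2,"rx":0,"ry":0,"rz":3}]'>/dev/null; python3 -c "
from h import *
tq()"
python3 -m jog '[{"grip":0.7,"x":3.2,"y":0.1,"z":0.2,"rx":0,"ry":0,"rz":3},{"grip":0.7,"x":3.2,"y":0.1,"z":0.2,"rx":0,"ry":0,"rz":3}]'>/dev/null; python3 -c "
from h import *
tq()"
```

```text
t 16.63 r 59.6 ang 19.5 phi -72.0 z 0.3892 q6 67 tau 0.342 F [-5.6478  3.4226  1.2106] Tz 0.117
t 16.80 r 59.7 ang 7.8 phi -84.0 z 0.3888 q6 78 tau 0.316 F [-5.1656  4.3169  1.2022] Tz 0.126
t 16.97 r 59.7 ang 1.8 phi -89.9 z 0.3885 q6 83 tau 0.302 F [-4.9457  4.1299  1.3192] Tz 0.106
t 17.13 r 59.6 ang -4.0 phi -95.8 z 0.3882 q6 88 tau 0.302 F [-4.929   4.4616  0.9539] Tz 0.124
t 17.30 r 59.5 ang -10.0 phi -101.8 z 0.3880 q6 94 tau 0.287 F [-4.6811  4.6636  0.6603] Tz 0.112
```

```bash
cat >> h.py <<'E'
def tt():
    s=get_state(); m=Ro.from_quat(s["tcp_rot"]).as_matrix(); p=np.array(s["eef_pos"])+.155*m[:,2]
    R=m.copy(); r=np.array([p[0]-.6273,p[1]-.0177,0]); rt=m.T@r; F=m.T@np.array(s["contact_force"])
    tau=-((rt[0]-.0127)*F[1]-rt[1]*F[0])
    print("t %.2f r %.1f ang %.1f z %.4f q6 %.0f tau %.3f F"%(s["time"],np.hypot(*r)*1e3,np.degrees(np.arctan2(r[1],r[0])),s["eef_pos"][2],np.degrees(s["qpos"][5]),tau),F)
E
for i in 1 2 3 4 5; do python3 -m jog '[{"grip":0.7,"x":3.1,"y":0.1,"z":0.2,"rx":0,"ry":0,"rz":3},{"grip":0.7,"x":3.1,"y":0.1,"z":0.1,"rx":0,"ry":0,"rz":3}]'>/dev/null; python3 -c "
from h import *
tt()"; done
```

```text
Traceback (most recent call last):
  File "h.py", line 31, in tt
    print("t %.2f r %.1f ang %.1f z %.4f q6 %.0f tau %.3f F"%(s["time"],np.hypot(*r)*1e3,np.degrees(np.arctan2(r[1],r[0])),s["eef_pos"][2],np.degrees(s["qpos"][5]),tau),F)
                                                                        ~~~~~~~~^^^^
TypeError: return arrays must be of ArrayType
Traceback (most recent call last):
  File "h.py", line 31, in tt
    print("t %.2f r %.1f ang %.1f z %.4f q6 %.0f tau %.3f F"%(s["time"],np.hypot(*r)*1e3,np.degrees(np.arctan2(r[1],r[0])),s["eef_pos"][2],np.degrees(s["qpos"][5]),tau),F)
                                                                        ~~~~~~~~^^^^
TypeError: return arrays must be of ArrayType
Traceback (most recent call last):
  File "h.py", line 31, in tt
    print("t %.2f r %.1f ang %.1f z %.4f q6 %.0f tau %.3f F"%(s["time"],np.hypot(*r)*1e3,np.degrees(np.arctan2(r[1],r[0])),s["eef_pos"][2],np.degrees(s["qpos"][5]),tau),F)
                                                                        ~~~~~~~~^^^^
TypeError: return arrays must be of ArrayType
Traceback (most recent call last):
  File "h.py", line 31, in tt
    print("t %.2f r %.1f ang %.1f z %.4f q6 %.0f tau %.3f F"%(s["time"],np.hypot(*r)*1e3,np.degrees(np.arctan2(r[1],r[0])),s["eef_pos"][2],np.degrees(s["qpos"][5]),tau),F)
                                                                        ~~~~~~~~^^^^
TypeError: return arrays must be of ArrayType
Traceback (most recent call last):
  File "h.py", line 31, in tt
    print("t %.2f r %.1f ang %.1f z %.4f q6 %.0f tau %.3f F"%(s["time"],np.hypot(*r)*1e3,np.degrees(np.arctan2(r[1],r[0])),s["eef_pos"][2],np.degrees(s["qpos"][5]),tau),F)
                                                                        ~~~~~~~~^^^^
TypeError: return arrays must be of ArrayType
```

```bash
sed -i 's/np.hypot(\*r)\*1e3,np.degrees(np.arctan2(r\[1\],r\[0\])),s\["eef_pos"\]\[2\],np.degrees(s\["qpos"\]\[5\]),tau/np.linalg.norm(r)*1e3,np.degrees(np.arctan2(r[1],r[0])),s["eef_pos"][2],np.degrees(s["qpos"][5]),tau/' h.py; python3 -c "
from h import *
tt()"
```

```text
t 18.13 r 59.1 ang -39.2 z 0.3868 q6 121 tau 0.339 F [-4.282   5.6008  2.0751]
```

```bash
cat >> h.py <<'E'
def t3():
    s=get_state(); r=np.array(s["eef_pos"])[:2]-[.6273,.0177]; F=s["contact_force"]; m=Ro.from_quat(s["tcp_rot"]).as_matrix()
    a=r[0]*F[1]-r[1]*F[0]; print("t %.2f r %.1f ang %.1f q6 %.0f tauF %.3f Tz %.3f TAU %.3f"%(s["time"],np.linalg.norm(r)*1e3,np.degrees(np.arctan2(r[1],r[0])),np.degrees(s["qpos"][5]),a,s["wrist_torque"][2],a+s["wrist_torque"][2]),m.T@F)
E
python3 -c "
from h import *
t3()"
python3 -m jog '[{"grip":0.7,"x":3.1,"y":0.1,"z":0.1,"rx":0,"ry":0,"rz":3},{"grip":0.7,"x":3.1,"y":0.1,"z":0.1,"rx":0,"ry":0,"rz":3}]'; python3 -c "
from h import *
t3()"
python3 -m jog '[{"grip":0.7,"x":3.1,"y":0.1,"z":0.1,"rx":0,"ry":0,"rz":3},{"grip":0.7,"x":3.1,"y":0.1,"z":0.1,"rx":0,"ry":0,"rz":3}]'; python3 -c "
from h import *
t3()"
```

```text
t 18.13 r 59.3 ang -39.5 q6 121 tauF 0.267 Tz 0.098 TAU 0.366 [-4.282   5.6008  2.0751]
time: 18.3
eef_pos: [0.6688, -0.0245, 0.3865]
tcp_rot: [-0.36, 0.933, 0.001, 0.001]
contact_force: [2.0, 6.6, -3.4]
opening: 0.301
t 18.30 r 59.2 ang -45.5 q6 127 tauF 0.358 Tz 0.130 TAU 0.489 [-5.907   3.5891  3.3919]
time: 18.47
eef_pos: [0.6641, -0.0285, 0.3863]
tcp_rot: [-0.31, 0.951, 0.001, 0.001]
contact_force: [2.8, 5.9, -3.0]
opening: 0.3
t 18.47 r 59.0 ang -51.5 q6 133 tauF 0.346 Tz 0.116 TAU 0.462 [-5.7357  3.1181  3.0217]
```

Still roughly free (0.41 to 0.48 N m). q6 is near its range, so I'll change ends: lift out, swing back and take end A.

```bash
python3 -m jog '[{"grip":0.7,"x":-5,"y":0,"z":0,"rx":0,"ry":0,"rz":0},{"grip":0.7,"x":0,"y":0,"z":-25,"rx":0,"ry":0,"rz":0},{"grip":0.7,"x":0,"y":0,"z":-30,"rx":0,"ry":0,"rz":0},{"grip":0.7,"x":0,"y":0,"z":-30,"rx":0,"ry":0,"rz":-7},{"grip":0.7,"x":0,"y":0,"z":0,"rx":0,"ry":0,"rz":-7},{"grip":0.7,"x":0,"y":0,"z":0,"rx":0,"ry":0,"rz":-7},{"grip":0.7,"x":0,"y":0,"z":0,"rx":0,"ry":0,"rz":-7},{"grip":0.7,"x":0,"y":0,"z":0,"rx":0,"ry":0,"rz":-7}]'
python3 -m jog '[{"grip":0.7,"x":0,"y":0,"z":0,"rx":0,"ry":0,"rz":-7},{"grip":0.7,"x":0,"y":0,"z":0,"rx":0,"ry":0,"rz":-7},{"grip":0.7,"x":0,"y":0,"z":0,"rx":0,"ry":0,"rz":-7},{"grip":0.7,"x":0,"y":0,"z":0,"rx":0,"ry":0,"rz":-7},{"grip":0.7,"x":0,"y":0,"z":0,"rx":0,"ry":0,"rz":-7},{"grip":0.7,"x":0,"y":0,"z":0,"rx":0,"ry":0,"rz":-7},{"grip":0.7,"x":0,"y":0,"z":0,"rx":0,"ry":0,"rz":-7},{"grip":0.7,"x":0,"y":0,"z":0,"rx":0,"ry":0,"rz":-7}]'
python3 -c "
from h import *
to([.44,.08,.46],goal(45))"
```

```text
time: 19.13
eef_pos: [0.6682, -0.0271, 0.4732]
tcp_rot: [-0.585, 0.811, -0.003, 0.0]
contact_force: [-0.1, -0.9, -0.1]
opening: 0.3
time: 19.8
eef_pos: [0.6682, -0.0271, 0.4728]
tcp_rot: [0.898, -0.441, 0.002, 0.001]
contact_force: [-0.2, -0.6, 0.5]
opening: 0.304
t 19.80 pos [ 0.6682 -0.0271  0.4728] tip [ 0.6687 -0.0278  0.2998] phi -52.3 z [ 0.0025 -0.004  -1.    ] q6 41.4 F [-0.1589 -0.6189  0.5463] Ftool [ 0.3954  0.5042 -0.5442] T [-0.0087 -0.0399  0.0125] op 0.304
shift tool mm [-224.3  115.2   11.8] rotvec deg [  0.25  -0.18 -97.34]
```

```bash
python3 -m jog '[{"grip":0.7,"x":-36,"y":18,"z":0,"rx":0,"ry":0,"rz":0},{"grip":0.7,"x":-36,"y":18,"z":0,"rx":0,"ry":0,"rz":0},{"grip":0.7,"x":-36,"y":18,"z":0,"rx":0,"ry":0,"rz":0},{"grip":0.7,"x":-36,"y":18,"z":0,"rx":0,"ry":0,"rz":0},{"grip":0.7,"x":-36,"y":18,"z":0,"rx":0,"ry":0,"rz":0},{"grip":0.7,"x":-36,"y":18,"z":0,"rx":0,"ry":0,"rz":0},{"grip":0.7,"x":0,"y":0,"z":0,"rx":0,"ry":0,"rz":-7},{"grip":0.7,"x":0,"y":0,"z":0,"rx":0,"ry":0,"rz":-7}]'
python3 -m jog '[{"grip":0.7,"x":0,"y":0,"z":0,"rx":0,"ry":0,"rz":-7},{"grip":0.7,"x":0,"y":0,"z":0,"rx":0,"ry":0,"rz":-7},{"grip":0.7,"x":0,"y":0,"z":0,"rx":0,"ry":0,"rz":-7},{"grip":0.7,"x":0,"y":0,"z":0,"rx":0,"ry":0,"rz":-7},{"grip":0.7,"x":0,"y":0,"z":0,"rx":0,"ry":0,"rz":-7},{"grip":0.7,"x":0,"y":0,"z":0,"rx":0,"ry":0,"rz":-7},{"grip":0.7,"x":0,"y":0,"z":0,"rx":0,"ry":0,"rz":-7},{"grip":0.7,"x":0,"y":0,"z":0,"rx":0,"ry":0,"rz":-7}]'
python3 - <<'E'
from h import *
import cv2
c=read_camera('top'); im=c['frame'][:,:,::-1]
f=cv2.resize(im[150:240,280:400],(800,600),interpolation=cv2.INTER_CUBIC); cv2.imwrite('pics/t11.png',f)
c=read_camera('scene'); im=c['frame'][:,:,::-1][150:270,260:380]; cv2.imwrite('pics/s11.png',cv2.resize(im,(600,600),interpolation=cv2.INTER_CUBIC))
E
```

```text
time: 20.47
eef_pos: [0.4494, 0.0806, 0.4727]
tcp_rot: [0.945, -0.327, 0.003, 0.001]
contact_force: [0.5, 0.4, -0.3]
opening: 0.3
time: 21.13
eef_pos: [0.4514, 0.0795, 0.4727]
tcp_rot: [0.988, 0.154, 0.001, 0.002]
contact_force: [0.0, -0.1, 1.0]
opening: 0.295
```

View pics/t11.png

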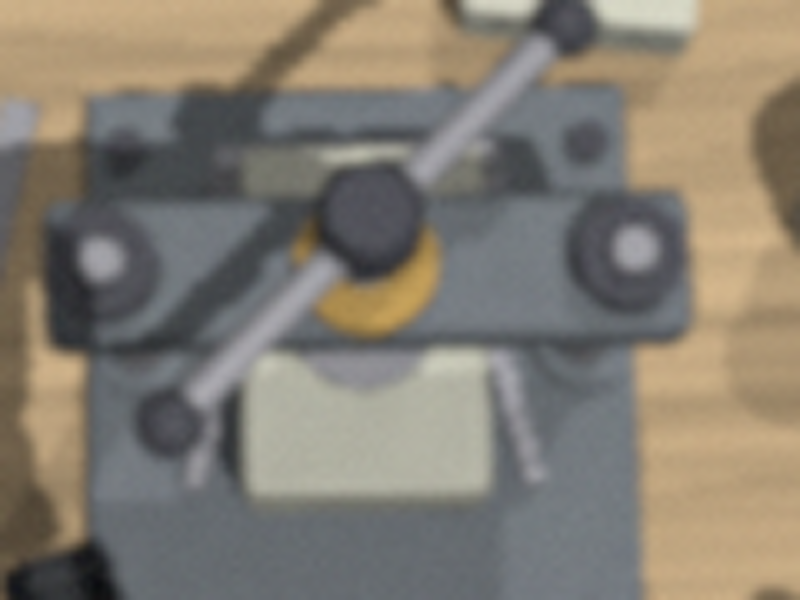

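View pics/s11.png

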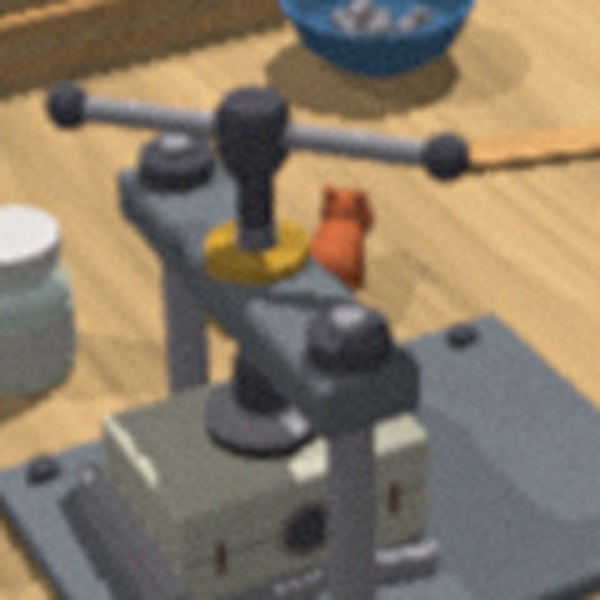

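Mould unmoved and square. The balls are at crop (567,20) for B and (170,423) for A, and the foot is near the mould top.

```bash
python3 - <<'E'
from h import *
c=read_camera("top")
f=lambda u,v,z:onz(c,(280+(u+.5)/6.667-.5,150+(v+.5)/6.667-.5),z)
a=f(567,20,.232);b=f(170,423,.232);d=b-a
th=np.degrees(np.arctan2(d[1],d[0]));print((a+b)/2,np.linalg.norm(d),"thetaA",th,"joint",np.radians(89.2-th+360))
g=np.array([.6273,.0177])+.06*np.array([np.cos(np.radians(th)),np.sin(np.radians(th))]);print(g)
to([g[0],g[1],.384],goal(th-90))
E
```

```text
[0.6277 0.0174 0.232 ] 0.17331987232363763 thetaA 134.3160691632941 joint 5.495761354722622
[0.5854 0.0606]
t 21.28 pos [0.4514 0.0795 0.4723] tip [0.4517 0.079  0.2993] phi 17.1 z [ 0.0023 -0.0033 -1.    ] q6 -19.8 F [ 0.1838 -0.6218 -0.2339] Ftool [-0.0077  0.6474  0.2364] T [ 0.0272  0.0151 -0.0003] op 0.299
shift tool mm [122.4  57.2  88.7] rotvec deg [  0.23  -0.01 -27.19]
```

```bash
python3 -m jog '[{"grip":0.7,"x":30.6,"y":14.3,"z":0,"rx":0,"ry":0,"rz":0},{"grip":0.7,"x":30.6,"y":14.3,"z":0,"rx":0,"ry":0,"rz":0},{"grip":0.7,"x":30.6,"y":14.3,"z":0,"rx":0,"ry":0,"rz":0},{"grip":0.7,"x":30.6,"y":14.3,"z":0,"rx":0,"ry":0,"rz":0},{"grip":0.7,"x":0,"y":0,"z":0,"rx":0,"ry":0,"rz":-7},{"grip":0.7,"x":0,"y":0,"z":0,"rx":0,"ry":0,"rz":-7},{"grip":0.7,"x":0,"y":0,"z":0,"rx":0,"ry":0,"rz":-7},{"grip":0.7,"x":0,"y":0,"z":0,"rx":0,"ry":0,"rz":-6}]'
python3 -c "
from h import *
to([.5854,.0606,.384],goal(44.3))"
```

```text
time: 21.95
eef_pos: [0.5856, 0.0611, 0.4712]
tcp_rot: [0.926, 0.378, -0.001, 0.002]
contact_force: [-0.0, -0.1, -0.2]
opening: 0.301
t 21.95 pos [0.5856 0.0611 0.4712] tip [0.5856 0.0606 0.2982] phi 44.4 z [ 0.0001 -0.0032 -1.    ] q6 -48.3 F [-0.0407 -0.0612 -0.2241] Ftool [-0.0714  0.0147  0.2243] T [-0.0431 -0.03    0.0274] op 0.301
shift tool mm [-0.3  0.  87.2] rotvec deg [0.14 0.12 0.12]
```

```bash
python3 -m jog '[{"grip":0.7,"x":0,"y":0,"z":20,"rx":0,"ry":0,"rz":0},{"grip":0.7,"x":0,"y":0,"z":22,"rx":0,"ry":0,"rz":0},{"grip":0.7,"x":0,"y":0,"z":22,"rx":0,"ry":0,"rz":0},{"grip":0.7,"x":0,"y":0,"z":20,"rx":0,"ry":0,"rz":0},{"grip":0.7,"x":0,"y":0,"z":0,"rx":0,"ry":0,"rz":0}]'
python3 -c "
from h import *
to([.5854,.0606,.384],goal(44.3))
import cv2
c=read_camera('wrist'); cv2.imwrite('pics/w12.png',c['frame'][150:,100:560,::-1])"
```

```text
time: 22.37
eef_pos: [0.584, 0.061, 0.3822]
tcp_rot: [0.927, 0.376, -0.004, -0.0]
contact_force: [-1.3, -0.5, -1.2]
opening: 0.301
t 22.37 pos [0.584  0.061  0.3822] tip [0.5826 0.0606 0.2092] phi 44.1 z [-0.0085 -0.0025 -1.    ] q6 -48.0 F [-1.3427 -0.4909 -1.2457] Ftool [-1.2958 -0.5772  1.2583] T [ 0.0406  0.0276 -0.0187] op 0.301
shift tool mm [ 0.7  1.2 -1.8] rotvec deg [-0.23  0.45 -0.18]
```

View pics/w12.png

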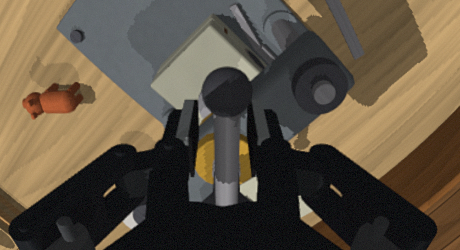

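Straddled on end A, with the ball at (228,92) centred. I'll turn slowly, reading the torque as I go.

```bash
python3 -m jog '[{"grip":0.7,"x":3.1,"y":0.1,"z":0.1,"rx":0,"ry":0,"rz":3},{"grip":0.7,"x":3.1,"y":0.1,"z":0.1,"rx":0,"ry":0,"rz":3},{"grip":0.7,"x":3.1,"y":0.1,"z":0.1,"rx":0,"ry":0,"rz":3},{"grip":0.7,"x":3.1,"y":0.1,"z":0.1,"rx":0,"ry":0,"rz":3}]' >/dev/null; python3 -c "
from h import *
t3()"
python3 -m jog '[{"grip":0.7,"x":3.1,"y":0.1,"z":0.1,"rx":0,"ry":0,"rz":3},{"grip":0.7,"x":3.1,"y":0.1,"z":0.1,"rx":0,"ry":0,"rz":3}]' >/dev/null; python3 -c "
from h import *
t3()"
python3 -m jog '[{"grip":0.7,"x":3.1,"y":0.1,"z":0.1,"rx":0,"ry":0,"rz":3},{"grip":0.7,"x":3.1,"y":0.1,"z":0.1,"rx":0,"ry":0,"rz":3}]' >/dev/null; python3 -c "
from h import *
t3()"
python3 -m jog '[{"grip":0.7,"x":3.1,"y":0.1,"z":0.1,"rx":0,"ry":0,"rz":3}]' >/dev/null; python3 -c "
from h import *
t3()"
python3 -m jog '[{"grip":0.7,"x":3.1,"y":0.1,"z":0.1,"rx":0,"ry":0,"rz":3}]' >/dev/null; python3 -c "
from h import *
t3()"
```

```text
t 22.75 r 59.8 ang 122.9 q6 -35 tauF 0.403 Tz -0.033 TAU 0.370 [-6.7239  1.0697 -0.6729]
t 22.92 r 59.8 ang 117.1 q6 -29 tauF 0.382 Tz 0.062 TAU 0.444 [-6.3652  2.023  -0.7307]
t 23.08 r 59.7 ang 111.2 q6 -22 tauF 0.386 Tz 0.118 TAU 0.504 [-6.4527  1.0296 -0.9541]
t 23.17 r 59.7 ang 108.3 q6 -19 tauF 0.446 Tz 0.088 TAU 0.534 [-7.4362  2.2951 -0.4428]
t 23.25 r 59.7 ang 105.3 q6 -16 tauF 0.396 Tz 0.010 TAU 0.406 [-6.6349  0.5134 -0.6905]
```

```bash
python3 -m jog '[{"grip":0.7,"x":3.1,"y":0.1,"z":0.1,"rx":0,"ry":0,"rz":3}]' >/dev/null; python3 -c "
from h import *
t3()"
python3 -m jog '[{"grip":0.7,"x":3.1,"y":0.1,"z":0.1,"rx":0,"ry":0,"rz":3}]' >/dev/null; python3 -c "
from h import *
t3()"
python3 -m jog '[{"grip":0.7,"x":3.1,"y":0.1,"z":0.1,"rx":0,"ry":0,"rz":3}]' >/dev/null; python3 -c "
from h import *
t3()"
python3 -m jog '[{"grip":0.7,"x":3.1,"y":0.1,"z":0.1,"rx":0,"ry":0,"rz":3}]' >/dev/null; python3 -c "
from h import *
t3()"
python3 -m jog '[{"grip":0.7,"x":3.1,"y":0.1,"z":0.1,"rx":0,"ry":0,"rz":3}]' >/dev/null; python3 -c "
from h import *
t3()"
python3 -m jog '[{"grip":0.7,"x":3.1,"y":0.1,"z":0.1,"rx":0,"ry":0,"rz":3}]' >/dev/null; python3 -c "
from h import *
t3()"
python3 -m jog '[{"grip":0.7,"x":3.1,"y":0.1,"z":0.1,"rx":0,"ry":0,"rz":3}]' >/dev/null; python3 -c "
from h import *
t3()"
python3 -m jog '[{"grip":0.7,"x":3.1,"y":0.1,"z":0.1,"rx":0,"ry":0,"rz":3}]' >/dev/null; python3 -c "
from h import *
t3()"
```

```text
t 23.33 r 59.7 ang 102.4 q6 -13 tauF 0.432 Tz 0.039 TAU 0.471 [-7.222   1.4942 -1.436 ]
t 23.42 r 59.6 ang 99.5 q6 -10 tauF 0.384 Tz 0.120 TAU 0.504 [-6.4146  1.2763 -0.8181]
t 23.50 r 59.6 ang 96.5 q6 -7 tauF 0.430 Tz 0.135 TAU 0.565 [-7.1758  1.8468 -1.0027]
t 23.58 r 59.6 ang 93.6 q6 -4 tauF 0.440 Tz 0.093 TAU 0.532 [-7.3666  1.1435 -2.1977]
t 23.67 r 59.5 ang 90.7 q6 -1 tauF 0.476 Tz 0.118 TAU 0.594 [-7.9193  2.8743 -0.7206]
t 23.75 r 59.5 ang 87.7 q6 2 tauF 0.476 Tz 0.096 TAU 0.572 [-7.9238  2.758  -1.1735]
t 23.83 r 59.5 ang 84.8 q6 5 tauF 0.511 Tz 0.076 TAU 0.587 [-8.5296  2.6334 -2.0567]
t 23.92 r 59.4 ang 81.9 q6 8 tauF 0.578 Tz 0.135 TAU 0.713 [-9.6368  3.3882 -2.5426]
```

Torque is rising from about angle 103°. By geometry, about 20° more is needed. Continuing in small steps.

```bash
python3 -m jog '[{"grip":0.7,"x":3.1,"y":0.1,"z":0.1,"rx":0,"ry":0,"rz":3}]' >/dev/null; python3 -c "
from h import *
t3()"
python3 -m jog '[{"grip":0.7,"x":3.1,"y":0.1,"z":0.1,"rx":0,"ry":0,"rz":3}]' >/dev/null; python3 -c "
from h import *
t3()"
python3 -m jog '[{"grip":0.7,"x":3.1,"y":0.1,"z":0.1,"rx":0,"ry":0,"rz":3}]' >/dev/null; python3 -c "
from h import *
t3()"
python3 -m jog '[{"grip":0.7,"x":3.1,"y":0.1,"z":0.1,"rx":0,"ry":0,"rz":3}]' >/dev/null; python3 -c "
from h import *
t3()"
```

```text
t 24.00 r 59.4 ang 78.9 q6 11 tauF 0.581 Tz 0.123 TAU 0.703 [-9.6871  2.9834 -1.3372]
t 24.08 r 59.4 ang 76.0 q6 14 tauF 0.533 Tz 0.121 TAU 0.654 [-8.8784  2.9927 -0.9621]
t 24.17 r 59.3 ang 73.1 q6 17 tauF 0.562 Tz 0.113 TAU 0.675 [-9.4051  2.295  -2.006 ]
t 24.25 r 59.3 ang 70.2 q6 20 tauF 0.568 Tz 0.137 TAU 0.705 [-9.468   3.6054 -1.3543]
```

```bash
python3 - <<'E'
import numpy as np
from scipy.optimize import curve_fit
a=np.array([122.9,117.1,111.2,108.3,105.3,102.4,99.5,96.5,93.6,90.7,87.7,84.8,81.9,78.9,76,73.1,70.2])
F=np.array([.403,.382,.386,.446,.396,.432,.384,.430,.440,.476,.476,.511,.578,.581,.533,.562,.568])
T=np.array([.370,.444,.504,.534,.406,.471,.504,.565,.532,.594,.572,.587,.713,.703,.654,.675,.705])
for y in(F,T):
    p,c=curve_fit(lambda x,b,k:b+.3*np.clip(np.radians(k-x),0,None),a,y,[.42,103]);print(p,np.sqrt(np.diag(c)),"force now",120*np.radians(p[1]-70.2))
    p,c=curve_fit(lambda x,b,k,s:b+s*np.clip(np.radians(k-x),0,None),a,y,[.42,103,.3]);print(p,np.sqrt(np.diag(c)))
E
```

```text
[  0.4026     104.41548039] [0.01244294 2.82851344] force now 71.66073456369939
[  0.4026     102.63372732   0.33267528] [0.01265624 3.45080887 0.04627139]
[  0.32100071 139.9150787 ] [1.09917594e+06 2.09927139e+08] force now 146.0109193830773
[  0.43933333 110.81330571   0.39101802] [0.02809776 5.72086032 0.06306902]
```

Torque averages 0.69 N m against 0.44 free, about half as hard again. The two estimates put the foot at about 72 N and 95 N, both well inside 50 to 170. I'll stop here, ease off the bar and withdraw.

```bash
python3 -m jog '[{"grip":0.7,"x":-3,"y":0,"z":0,"rx":0,"ry":0,"rz":0},{"grip":0.7,"x":-3,"y":0,"z":0,"rx":0,"ry":0,"rz":0},{"grip":0.7,"x":0,"y":0,"z":0,"rx":0,"ry":0,"rz":0}]'
python3 -c "
from h import *
t3()"
python3 -m jog '[{"grip":0.7,"x":0,"y":0,"z":-15,"rx":0,"ry":0,"rz":0},{"grip":0.7,"x":0,"y":0,"z":-30,"rx":0,"ry":0,"rz":0},{"grip":0.7,"x":0,"y":0,"z":-40,"rx":0,"ry":0,"rz":0},{"grip":0.7,"x":0,"y":0,"z":-30,"rx":0,"ry":0,"rz":0}]'
python3 -c "
from h import *
to([.45,.02,.49],goal(-17))"
```

```text
time: 24.5
eef_pos: [0.6429, 0.0756, 0.3867]
tcp_rot: [0.982, -0.189, 0.002, 0.001]
contact_force: [-0.1, 0.3, -0.2]
opening: 0.3
t 24.50 r 60.0 ang 74.9 q6 20 tauF 0.010 Tz 0.010 TAU 0.020 [-0.1909 -0.254   0.1774]
time: 24.83
eef_pos: [0.6427, 0.0758, 0.5035]
tcp_rot: [0.982, -0.189, 0.002, 0.001]
contact_force: [-0.3, -0.1, 0.2]
opening: 0.302
t 24.83 pos [0.6427 0.0758 0.5035] tip [0.6434 0.0753 0.3305] phi -21.7 z [ 0.0035 -0.003  -1.    ] q6 19.6 F [-0.2513 -0.1276  0.1954] Ftool [-0.1853  0.2119 -0.1959] T [-0.0379  0.0259  0.0424] op 0.302
shift tool mm [-158.4  123.3   13. ] rotvec deg [ 0.1  -0.25 -4.75]
```

```bash
python3 -m jog '[{"grip":0.7,"x":-31,"y":24,"z":0,"rx":0,"ry":0,"rz":0},{"grip":0.7,"x":-31,"y":24,"z":0,"rx":0,"ry":0,"rz":0},{"grip":0.7,"x":-31,"y":24,"z":0,"rx":0,"ry":0,"rz":0},{"grip":0.7,"x":-31,"y":24,"z":0,"rx":0,"ry":0,"rz":0},{"grip":0.7,"x":-31,"y":24,"z":0,"rx":0,"ry":0,"rz":0},{"grip":0.7,"x":0,"y":0,"z":0,"rx":0,"ry":0,"rz":0}]'
python3 - <<'E'
from h import *
import cv2
c=read_camera('top'); im=c['frame'][:,:,::-1]
f=cv2.resize(im[125:285,255:455],(750,600),interpolation=cv2.INTER_CUBIC); cv2.imwrite('pics/t13.png',f)
f=cv2.resize(im[150:240,280:400],(800,600),interpolation=cv2.INTER_CUBIC); cv2.imwrite('pics/t13z.png',f)
c=read_camera('scene'); im=c['frame'][:,:,::-1][140:320,240:430]; cv2.imwrite('pics/s13.png',cv2.resize(im,(633,600),interpolation=cv2.INTER_CUBIC))
E
```

```text
time: 25.33
eef_pos: [0.4494, 0.0215, 0.5001]
tcp_rot: [0.982, -0.189, 0.0, 0.002]
contact_force: [0.3, -0.2, -0.3]
opening: 0.3
```

View pics/t13.png

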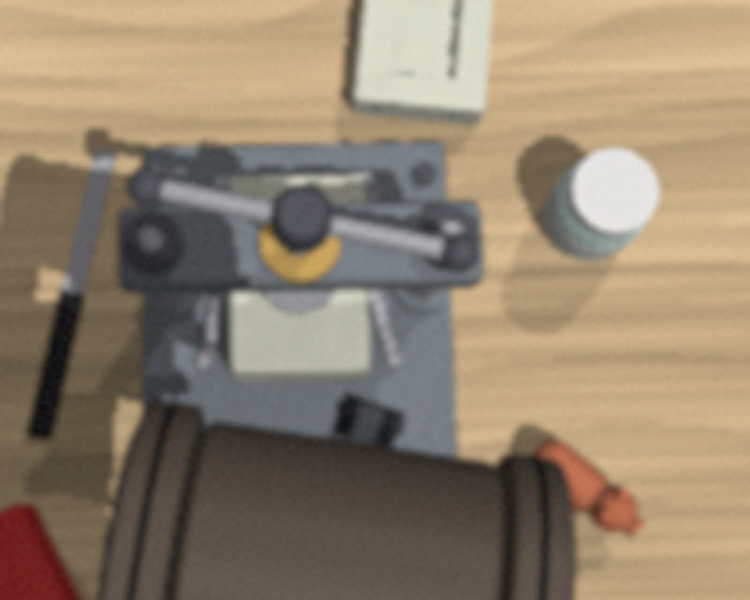

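View pics/s13.png

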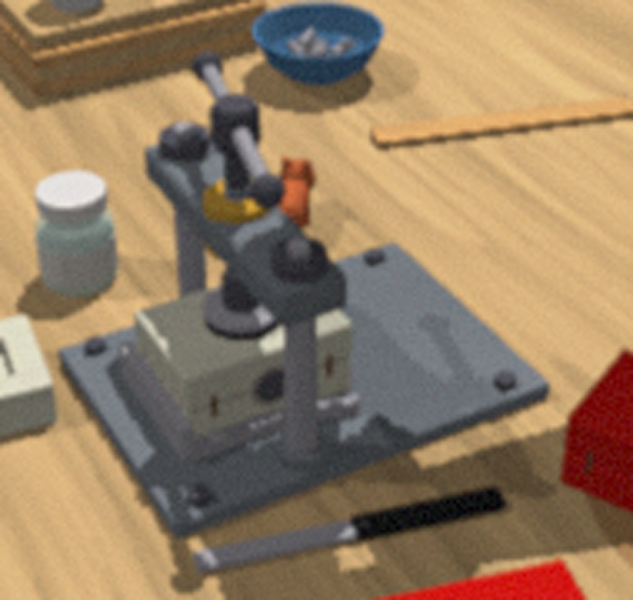

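View pics/t13z.png

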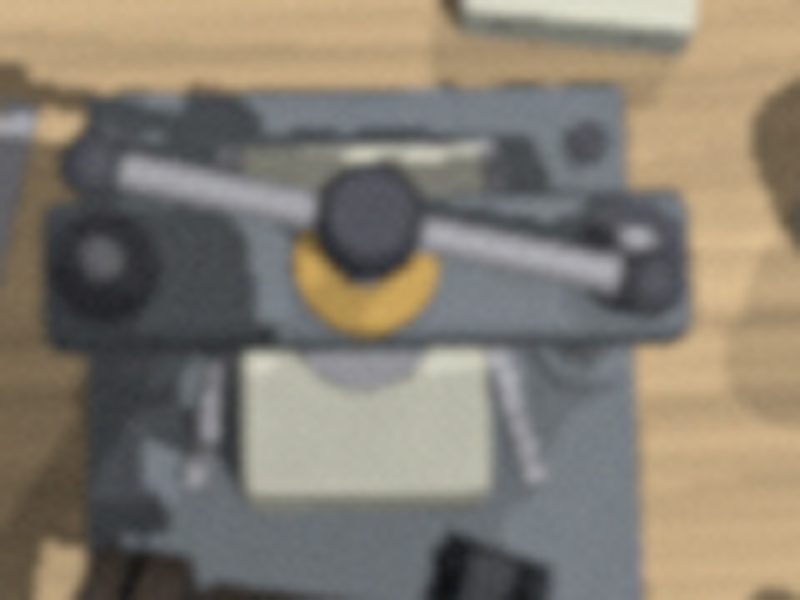

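The last pictures show the mould with its front edge level at crop v about 496, as before tightening. The foot is on its top, the bar ends are at (93,162) and (648,280), and the jar, knife and pig are where they were. The gripper is clear, with about zero force reading. Handing in.

```bash
python3 -c "
from plant import sign_off
print(sign_off())"
```

```text
the job is handed in; nothing more can be done
None
```

I slid the mould against the back fence, screwed the foot down onto it, let go and handed the job in at about 25 s. No verdict was reported.

- **Mould:** I pushed it with two fingers, drawing at most about 11 N on the push axis (13.5 N with the upward part) when it met the fence. In the last picture its front edge is parallel to the press. It lies about 2 mm from where I predicted, which is within calibration and my own estimate of where the press stands.
- **Bar turns:** I turned end B clockwise, pushed the mould in, turned end B again, then changed to end A. One move of about 30° ran without torque readings because my print script failed. The torque afterwards was still at the free level.
- **Tightness:** the bar pulled about 0.44 N m running free and 0.65 to 0.70 N m at the end, about half as hard again.
- **Disagreement:** my two torque readings do not agree. Using the forces alone gives about 72 N on the foot; adding the wrist moment gives about 95 N. The foot force was never measured directly, but both estimates are well inside 50 to 170 N.
- **Last checks:** the force on the tool was near zero and the gripper was clear of everything. The jar, knife and pig look unmoved, though part of the pig was behind the arm in the final top view; the scene view shows it in place.

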